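# Clip a two-storey crossover onto its carrier

## Task

Build up the speaker's crossover: press the low-pass board (the one with the copper coil) fully home on the plywood carrier, over the centre bolt and the brass key pin with its green terminal strip towards the two binding posts, so that all four feet clip onto the studs; then press the high-pass board (two capacitors) fully home on the studs of the low-pass board, its green strip at the same end. Let go of everything and leave the other things on the bench where they stand.

Things in the scene. Friction and masses are not known exactly. Their poses are not given: they have to be found in the camera images.
- carrier: Plywood bar 196 x 64 x 12 mm, fixed to the bench. Origin: on the bench below the centre bolt; z up; x runs along the bar towards its black terminal plate with two binding posts (plate centred at x = +94 mm, posts reach 36 mm above the bench); the bar spans x = -68 to +128 mm. The low-pass board rests on its top face (z = 12 mm): home, low_mid is at (0, 0, 32) mm here with the same x direction.
- stud_tip (a point): Tip of one of the carrier's four white snap studs, which stand at x = +-44, y = +-20 mm in the carrier's axes: shank 10 mm across, 16 mm tall above the bar's top face, tapered nose. In each, 8.5 mm up, a sprung catch bulges 3 mm out of the side facing the bar's end. Those on the low-pass board are the same.
- bolt_tip (a point): Tapered tip of the carrier's upright steel centre bolt, 8 mm across, 68 mm above the bench, at x = y = 0 of the carrier. Both boards pass over it; with both home it stands 4 mm out of the upper board.
- pin_tip (a point): Tapered tip of the carrier's upright brass key pin, 6 mm across, 68 mm above the bench, at x = +37 mm, y = 0 of the carrier. Both boards pass over it; a board turned end for end stops on it.
- low_mid (a point): Low-pass board: blue printed board 120 (x) x 62 (y) x 4 mm on four feet; this point is the centre of the board's thickness, 20 mm above the undersides of its feet; x points to its green terminal strip, z up. About 0.26 kg. Take it by its two long edges, 62 mm apart, within 28 mm of the middle.
- low_board: The low-pass board, origin 20 mm below low_mid, same axes. Its four white feet (18 mm across, 18 mm tall, at x = +-44, y = +-20 mm) are sockets, 12 mm bore, that clip over studs. Board holes: 11 mm at the centre for the bolt, 9 mm at x = +37 mm for the pin. Over the feet stand white spacers, 19 mm across, 8 mm tall, with snap studs on top, tips 46 mm above the feet's undersides.
- coil_top (a point): Centre of the flat top of the low-pass board's copper coil (white bobbin 58 mm across, 22 mm tall, with a 16 mm bore for the bolt), 24 mm above low_mid. Either side of the bolt it can be pushed on. The board clips on with a push of 10 to 15 N, felt first when its feet are 12 mm above home; then it snaps down and holds.
- high_mid (a point): High-pass board: blue printed board 120 (x) x 62 (y) x 4 mm on four feet; this point is the centre of the board's thickness, 20 mm above the undersides of its feet; x points to its green terminal strip, z up. About 0.14 kg. Take it by its two long edges, within 28 mm of the middle. Home, this point is 30 mm above low_mid, with the same directions.
- high_board: The high-pass board, origin 20 mm below high_mid, same axes. Feet and holes as on the low-pass board; it clips onto that board's studs with the same push. Two film capacitors, yellow (y = +17.5 mm) and blue (y = -17.5 mm), 21 mm across, lie along x, their 34 mm bodies centred at x = -16 mm. Both boards' green strips are 11 x 18 x 10 mm, at x = +53.5 mm. No studs on top.
- wax_tin_mid (a point): Bystander: tin of wax with a black lid, upright, 67 mm across, 64 mm tall; its centre. It stands close beside a long edge of one of the boards.
- tweeter_mid (a point): Bystander: dome tweeter lying face up, 76 mm across at its black rim, 37 mm tall; its centre. It stands close beside a long edge of the other board.
- glue_bottle_mid (a point): Bystander: white glue bottle with red nozzle, upright, 57 mm across, 184 mm tall; its centre.
- tape_measure_mid (a point): Bystander: black and yellow pocket tape measure, 37 x 77 mm, 62 mm tall; its centre.

How it is judged:
On the way, in this order (a step that is already met when the one before it is completed fails the run):
1. the low-pass board is clipped fully home on the carrier (z of low_mid in the frame of carrier between 0.03 and 0.0335 m and x of low_mid in the frame of carrier between -0.0025 and 0.0025 m and y of low_mid in the frame of carrier between -0.0025 and 0.0025 m and angle between the z axis of low_mid and the z axis of carrier, either way round below 0.03 rad and angle between the x axis of low_mid and the x axis of carrier, either way round below 0.05 rad), for 0.2 s.
2. then the high-pass board is clipped fully home on the low-pass board (z of high_mid in the frame of low_mid between 0.028 and 0.0315 m and x of high_mid in the frame of low_mid between -0.0025 and 0.0025 m and y of high_mid in the frame of low_mid between -0.0025 and 0.0025 m and angle between the z axis of high_mid and the z axis of low_mid, either way round below 0.03 rad and angle between the x axis of high_mid and the x axis of low_mid, either way round below 0.05 rad), for 0.2 s.
At the end, for the whole second after the job is handed in: The low-pass board sits home on the carrier (within 1.5 mm of its seated height, 2.5 mm sideways, level) and the high-pass board sits home on the low-pass board (the same tolerances); both released and at rest (all of step 1 and all of step 2 and linear speed of each of low_board, high_board below 0.02 m/s); the robot touches nothing.
It fails at once if one of the loose bystanders (wax tin, tweeter, glue bottle, tape measure) is pushed more than 30 mm or knocked over (distance of any of wax_tin_mid, tweeter_mid, glue_bottle_mid, tape_measure_mid from where it was at the start of the episode above 0.03 m).
It also fails if it takes over 67 s, if anything falls off the work surface, if the arm or the gripper's body presses on something with over 40 N, if the wrist force passes 120 N, or if a joint passes its speed limit or range.

## Robot

A 6-joint arm with a two-finger parallel gripper is mounted at the origin on the work surface; the furniture and walls round the work are solid. World frame = base frame: x ahead of the robot, y to its left, z up, the work surface at z = 0. Lengths are in m, angles in rad, forces in N, time in s.
With the tool pointing down it reaches from about 0.35 to 0.925 m from the base axis. Payload 6.4 kg.
Tool frame: the origin (TCP) lies at the very end of the fingers, on their centre line; the grasp point (between the pads) lies 19 mm behind it; z points along the fingers, y is the direction in which the jaws open and shut (so a half turn about z gives the same grasp; the last joint's range is limited). The gripper opens to 85 mm and grips with 20 to 120 N. Pads are 22 mm wide; open, the fingers measure 114 mm over their backs; the gripper's body (76 mm by 85 mm) begins 54 mm behind the grasp point. The pads swing forward as they close: fully open they stand 13 mm farther back than shut.
Start: joints at [-1.454, 0.245, 1.558, -0, 1.339, -0.174], TCP at [0.186, -0.623, 0.231] pointing down, gripper open.
Joint ranges: [-3.13, 3.13], [-1.02, 2.26], [0.13, 2.54], [-0.95, 4.09], [0.21, 2.88], [-2.74, 2.74]. Speed limits (rad/s): [2.57, 2.57, 3.14, 3.14, 3.14, 3.14].

## Interface

Orientations are given as a unit quaternion [x, y, z, w].
In Python, from rig import env gives the robot as it stands.
- The arm moves only by the tool apply_moves, never from a script. Its argument "increments" is a list of rows, each an object with "angular": the turn, a rotation vector about the tool's x, y, z in degrees, a list of three; "offset": the shift along the tool's x, y, z in m, a list of three; "fingers": the opening, from 0 (shut) to 1 (fully open). In form: [{"angular": [rx, ry, rz], "offset": [tx, ty, tz], "fingers": fingers}, ...]. A call has 1 to 8 rows; each row is the pose to reach, as a shift and turn from the pose measured when the call began, along the tool's axes at that moment; what a row does not reach only later rows make up. A row lasts 1/10 s, in which the tool goes at most 50 mm and 8.59 degrees, less where a joint would pass 70% of its speed; a pose out of reach is approached as far as the arm can. A call with a gripper value outside its range is refused whole. The fingers move at their own pace and stop on an object; the grip force is fixed at half the most. Time passes only in rows, so rows that repeat a pose let the fingers close. It gives the time, the measured TCP pose, the force and the opening at its end, in the units of the state.
- env.read_state(): the state, without advancing time (a new reading comes with each control period).
- env.snapshot(name): name is "side" or "top"; returns the picture (420x560x3 uint8, red, green, blue); there is no depth.
- env.camera_params(name): a dict with "intrinsics" (3x3 intrinsics, pixels), "world_to_cam" (4x4, takes a point from world to camera coordinates). Camera axes: x right, y down, z forward; pixel columns grow to the right and rows downward; lengths in m; the calibration is good to about 2 mm. A picture is of the moment at which its call begins. camera_params takes no time and is no camera call.
- env.sign_off(): hands the job in, once; it reports no verdict.
The state is a dict: "t": time; "joint_positions": joint angles; "joint_velocities": joint speeds; "tau": joint torques, N m; "tcp_pos": TCP position; "tool_rot": TCP orientation; "contact_force": force on the tool from outside, world axes, zero at the start; "ft_torque": the same for the moment, N m; "opening": opening from 0.0 (shut) to 1.0 (fully open).
Only numpy, scipy, OpenCV 4.12 (cv2) and the standard library are available. Lean on these libraries where they do the work, as an engineer would, in place of code of your own. Each camera call takes 0.05 s, during which the arm holds its last target.

## Working session

There is one attempt and no reset: what is moved stays moved. The work goes in short steps, Python scripts to look and compute and a tool call to move; the robot and the scene stay as the last step left them, time stands still between calls to the robot, and variables do not carry over. Pictures are saved under pics/ and viewed, and the job is handed in when it is done.

Besides the shell and the picture viewer there is one more tool, called after ">>>" by a JSON object that holds its "fn" and its "kwargs", one argument or row to a line. apply_moves: Moves the arm, as the interface text tells. Its arguments: {"type":"object","properties":{"increments":{"type":"array","items":{"type":"object","properties":{"angular":{"type":"array","items":{"type":"number"}},"offset":{"type":"array","items":{"type":"number"}},"fingers":{"type":"number"}}}}},"required":["increments"]}

```bash
mkdir -p pics; ls; python3 - <<'E'
from rig import env
import cv2
print(env.read_state())
for n in("side","top"):
    im=env.snapshot(n); cv2.imwrite(f"pics/{n}0.png",im[:,:,::-1]); p=env.camera_params(n); print(n,p)
E
```

```text
pics
{'t': 0.0, 'joint_positions': array([-1.45409529e+00,  2.45806101e-01,  1.55905221e+00,  1.97173854e-05,
        1.33868818e+00, -1.74068885e-01]), 'joint_velocities': array([-6.62709417e-04, -6.05084833e-04, -4.09892285e-05,  5.10176057e-05,
        3.16280393e-04,  1.09412497e-03]), 'tau': array([ 3.58174329e-03, -4.29508102e+01, -3.26124001e+01,  4.73214948e-05,
        5.31158410e-03, -5.22288943e-06]), 'tcp_pos': array([ 0.18631082, -0.62213137,  0.23016489]), 'tool_rot': array([ 9.89450066e-01,  1.44871018e-01,  3.76061637e-05, -9.76241431e-04]), 'contact_force': array([-0.44762765,  0.00368092, -0.11626582]), 'ft_torque': array([0.02172363, 0.00770902, 0.0095364 ]), 'opening': 0.9961917879262964}
side {'intrinsics': array([[455.4172234 ,   0.        , 276.91643848],
       [  0.        , 455.4172234 , 205.72898422],
       [  0.        ,   0.        ,   1.        ]]), 'world_to_cam': array([[-0.8915991 , -0.45280507,  0.004315  ,  0.49627847],
       [-0.21239252,  0.4097592 , -0.88712277,  0.18256889],
       [ 0.39992558, -0.79187434, -0.46151334,  1.19123661],
       [ 0.        ,  0.        ,  0.        ,  1.        ]])}
top {'intrinsics': array([[474.12253565,   0.        , 289.83144541],
       [  0.        , 474.12253565, 210.37972689],
       [  0.        ,   0.        ,   1.        ]]), 'world_to_cam': array([[-5.60652682e-03, -9.99983098e-01,  1.53960210e-03,
         1.56103313e-02],
       [-9.98313849e-01,  5.50820038e-03, -5.77851152e-02,
         5.59312635e-01],
       [ 5.77756581e-02, -1.86097990e-03, -9.98327857e-01,
         1.61170646e+00],
       [ 0.00000000e+00,  0.00000000e+00,  0.00000000e+00,
         1.00000000e+00]])}
```

View pics/side0.png

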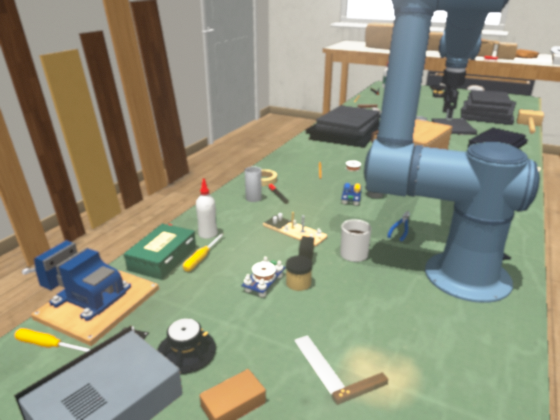

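View pics/top0.png

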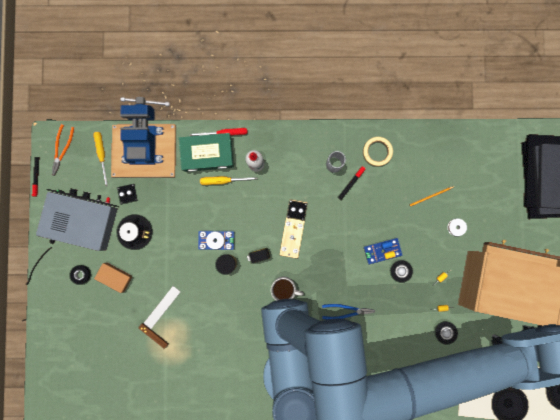

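The low-pass board is near top pixel (216,240), the carrier near (293,230) and the high-pass board near (383,251). The tin is at (226,264) and the tweeter at (401,271). Next I'll zoom in.

```bash
python3 - <<'E'
import cv2,numpy as np
im=cv2.imread("pics/top0.png")
a=[im[215:285,185:275],im[190:265,260:330],im[225:290,355:425]]
a=[cv2.resize(x,(390,int(390*x.shape[0]/x.shape[1])),interpolation=cv2.INTER_CUBIC) for x in a]
cv2.imwrite("pics/z1.png",a[0]);cv2.imwrite("pics/z2.png",a[1]);cv2.imwrite("pics/z3.png",a[2])
H=max(x.shape[0] for x in a)
a=[cv2.resize(cv2.copyMakeBorder(x,0,H-x.shape[0],0,0,cv2.BORDER_CONSTANT),(266,int(H*266/390))) for x in a]
cv2.imwrite("pics/z.png",np.hstack(a))
s=cv2.imread("pics/side0.png")[160:310,230:390]
cv2.imwrite("pics/zs.png",cv2.resize(s,None,fx=4,fy=4,interpolation=cv2.INTER_CUBIC)[:600])
E
```

```text
(no output)
```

View pics/z.png

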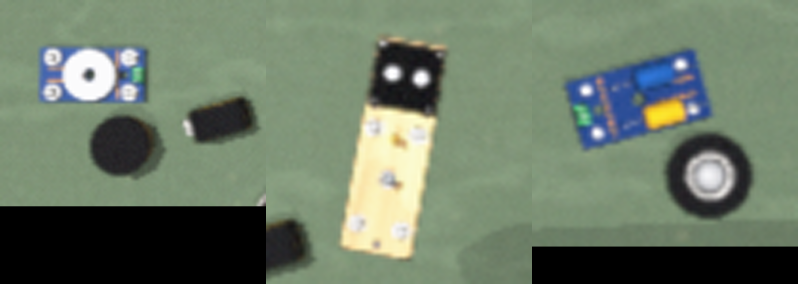

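View pics/zs.png

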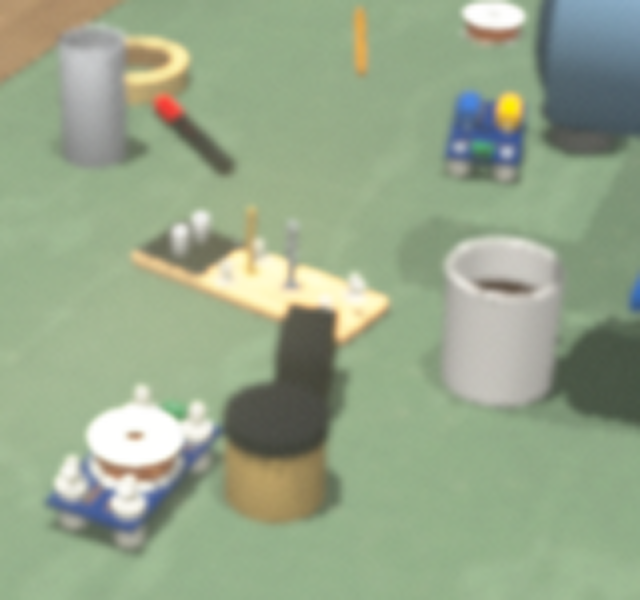

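View pics/z2.png

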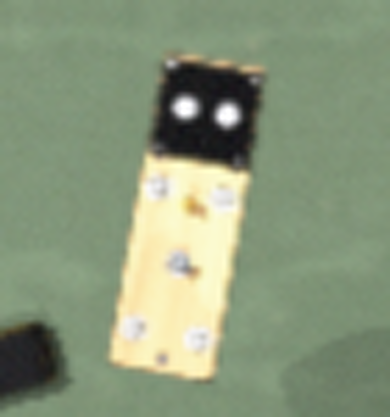

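```bash
cat > h.py <<'E'
import cv2,numpy as np
from rig import env
P={n:env.camera_params(n) for n in("side","top")}
def cen(n):
    T=P[n]["world_to_cam"]; return -T[:3,:3].T@T[:3,3]
def cast(n,uv,z):
    uv=np.atleast_2d(np.asarray(uv,float)); T=P[n]["world_to_cam"]
    d=np.c_[uv,np.ones(len(uv))]@np.linalg.inv(P[n]["intrinsics"]).T@T[:3,:3]
    c=cen(n); return (c+d*((z-c[2])/d[:,2:]))[:,:2]
def proj(n,X):
    T=P[n]["world_to_cam"]; q=np.atleast_2d(X)@T[:3,:3].T+T[:3,3]; q=q@P[n]["intrinsics"].T; return q[:,:2]/q[:,2:]
def up(im,box,f=8):
    x0,y0,x1,y1=box; return cv2.resize(im[y0:y1,x0:x1],None,fx=f,fy=f,interpolation=cv2.INTER_CUBIC)
def unup(p,box,f=8): return (np.asarray(p)+.5)/f-.5+np.array(box[:2])
def rect(mask,box,z):
    c=max(cv2.findContours(mask,cv2.RETR_EXTERNAL,cv2.CHAIN_APPROX_NONE)[0],key=cv2.contourArea)
    w=cast("top",unup(c[:,0,:],box),z)
    r=cv2.minAreaRect((w*1000).astype(np.float32)); b=cv2.boxPoints(r)
    e=b[1]-b[0];g=b[2]-b[1]
    if np.hypot(*g)>np.hypot(*e): e=g
    return r, np.degrees(np.arctan2(e[1],e[0]))
def blobs(mask,box,z,amin):
    n,l,s,c=cv2.connectedComponentsWithStats(mask)
    return [(s[i,4],*np.round(unup(c[i],box),2),*np.round(1000*cast("top",unup(c[i],box),z)[0],1)) for i in range(1,n) if s[i,4]>amin]
E
python3 - <<'E'
from h import *
im=cv2.imread("pics/top0.png"); print("cam",cen("top"),cen("side"))
K=np.ones((15,15),np.uint8)
for nm,box in(("low",(190,220,245,262)),("high",(355,228,412,275))):
    u=up(im,box); hsv=cv2.cvtColor(u,cv2.COLOR_BGR2HSV)
    m=cv2.inRange(hsv,(102,90,40),(125,255,255)); m=cv2.morphologyEx(m,cv2.MORPH_CLOSE,K)
    print(nm,rect(m,box,.022)); w=cv2.inRange(hsv,(0,0,165),(180,60,255))
    for b in blobs(w,box,.042 if nm=="low" else .022,150):print(b)
    g=cv2.inRange(hsv,(50,110,60),(85,255,255)); print("g",blobs(g,box,.032,150))
    y=cv2.inRange(hsv,(15,120,120),(35,255,255)); print("y",blobs(y,box,.04,150))
box=(270,192,320,262);u=up(im,box);hsv=cv2.cvtColor(u,cv2.COLOR_BGR2HSV)
m=cv2.inRange(hsv,(10,50,120),(40,255,255))|cv2.inRange(hsv,(0,0,0),(180,255,50)); m[:, :40]=0
m=cv2.morphologyEx(m,cv2.MORPH_CLOSE,K); cv2.imwrite("pics/m.png",m)
print("car",rect(m,box,.012))
w=cv2.inRange(hsv,(0,0,225),(180,45,255)); print(*blobs(w,box,.024,60),sep="\n")
for nm,box,z in(("tin",(210,248,245,280),.064),("tw",(385,255,418,288),.03)):
    u=up(im,box);hsv=cv2.cvtColor(u,cv2.COLOR_BGR2HSV);m=cv2.inRange(hsv,(0,0,0),(180,255,65))
    m=cv2.morphologyEx(m,cv2.MORPH_CLOSE,K);m=cv2.morphologyEx(m,cv2.MORPH_OPEN,K);print(nm,rect(m,box,z))
E
```

```text
cam [0.46533967 0.01552861 1.64130736] [0.00485171 1.09321783 0.70959116]
low (((460.4666442871094, 313.6366271972656), (25.071849822998047, 61.657859802246094), 89.5118637084961), np.float32(-0.48811337))
(np.int32(1995), np.float64(202.45), np.float64(233.93), np.float64(480.1), np.float64(307.3))
(np.int32(18010), np.float64(213.18), np.float64(240.54), np.float64(457.7), np.float64(271.1))
(np.int32(2190), np.float64(227.69), np.float64(233.96), np.float64(479.5), np.float64(222.3))
(np.int32(2038), np.float64(227.72), np.float64(245.97), np.float64(439.1), np.float64(222.1))
g [(np.int32(335), np.float64(232.56), np.float64(240.28), np.float64(458.1), np.float64(207.1))]
y []
high (((419.7637634277344, -302.740478515625), (62.9992790222168, 120.52131652832031), 14.534464836120605), np.float32(-75.46552))
(np.int32(475), np.float64(393.69), np.float64(241.59), np.float64(450.5), np.float64(-341.0))
(np.int32(439), np.float64(368.79), np.float64(248.4), np.float64(427.9), np.float64(-255.7))
(np.int32(446), np.float64(396.72), np.float64(253.32), np.float64(410.6), np.float64(-350
[... 912 characters left out ...]
t64(290.39), np.float64(235.32), np.float64(473.8), np.float64(11.1))
(np.int32(143), np.float64(290.99), np.float64(238.95), np.float64(461.5), np.float64(9.1))
(np.int32(188), np.float64(296.61), np.float64(240.59), np.float64(455.8), np.float64(-10.0))
(np.int32(1062), np.float64(283.45), np.float64(248.45), np.float64(429.4), np.float64(34.9))
(np.int32(1272), np.float64(294.96), np.float64(250.39), np.float64(422.6), np.float64(-4.2))
tin (((380.5239562988281, 225.6863555908203), (66.3346176147461, 66.80488586425781), 60.1202278137207), np.float32(-29.879782))
tw (((351.9014587402344, -362.3782653808594), (72.08100128173828, 73.1717300415039), 27.224531173706055), np.float32(-62.77548))
```

View pics/m.png

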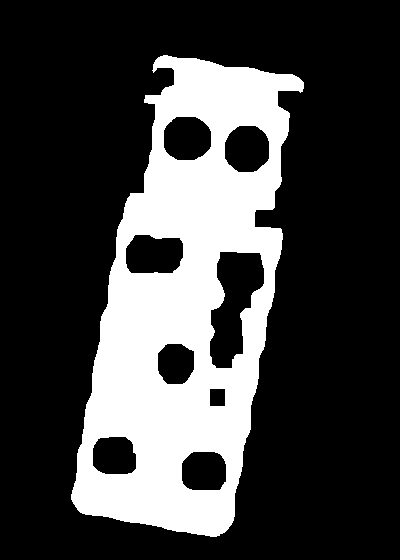

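```bash
python3 - <<'E'
from h import *
im=cv2.imread("pics/top0.png")
K=np.ones((9,9),np.uint8)
def fg(box,thr,seed):
    u=up(im,box); L=cv2.cvtColor(u,cv2.COLOR_BGR2LAB).astype(float); bg=np.median(cv2.cvtColor(im[280:300,170:250],cv2.COLOR_BGR2LAB).reshape(-1,3),0)
    d=L-bg; m=((np.hypot(d[...,1],d[...,2])+0.5*abs(d[...,0]))>thr).astype(np.uint8)*255
    m=cv2.morphologyEx(m,cv2.MORPH_OPEN,K); n,l,s,c=cv2.connectedComponentsWithStats(m)
    q=((np.array(seed)-box[:2]+.5)*8).astype(int); return u,(l==l[q[1],q[0]]).astype(np.uint8)*255
for nm,box,seed,z in(("low",(190,222,245,255),(205,240),.022),("high",(355,228,412,266),(380,252),.022),("car",(270,192,320,265),(293,235),.012)):
  for thr in(18,24,30):
    u,m=fg(box,thr,seed); print(nm,thr,rect(m,box,z)); 
  cs=cv2.findContours(m,cv2.RETR_EXTERNAL,cv2.CHAIN_APPROX_NONE)[0]; cv2.drawContours(u,cs,-1,(0,0,255),1); cv2.imwrite(f"pics/c_{nm}.png",u)
E
```

```text
low 18 (((460.0238952636719, 264.4436340332031), (127.20079040527344, 66.84886932373047), 89.42568969726562), np.float32(89.425705))
low 24 (((459.93170166015625, 264.57647705078125), (125.96686553955078, 65.53781127929688), 89.27958679199219), np.float32(89.27959))
low 30 (((459.9115295410156, 264.676513671875), (124.9698257446289, 64.51787567138672), 89.20056915283203), np.float32(89.20058))
high 18 (((420.0718994140625, -302.48712158203125), (68.79185485839844, 125.67280578613281), 14.653822898864746), np.float32(-75.346176))
high 24 (((420.00689697265625, -302.7153015136719), (67.75817108154297, 124.43649291992188), 14.67136001586914), np.float32(-75.32863))
high 30 (((419.872314453125, -302.6311340332031), (66.27482604980469, 123.38333129882812), 14.670561790466309), np.float32(-75.329445))
car 18 (((497.8018798828125, 1.1903038024902344), (69.24998474121094, 199.02378845214844), 79.7697982788086), np.float32(-10.230202))
car 24 (((465.7809143066406, 7.143531799316406), (67.97743225097656, 132.98501586914062), 79.66389465332031), np.float32(-10.336106))
car 30 (((465.8069763183594, 7.1490325927734375), (67.04148864746094, 132.1647186279297), 79.61138153076172), np.float32(-10.388619))
```

View pics/c_low.png

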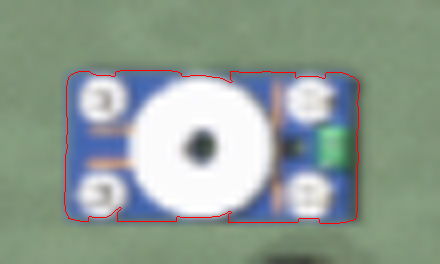

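View pics/c_high.png

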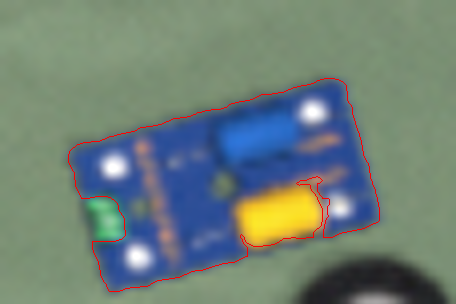

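View pics/c_car.png

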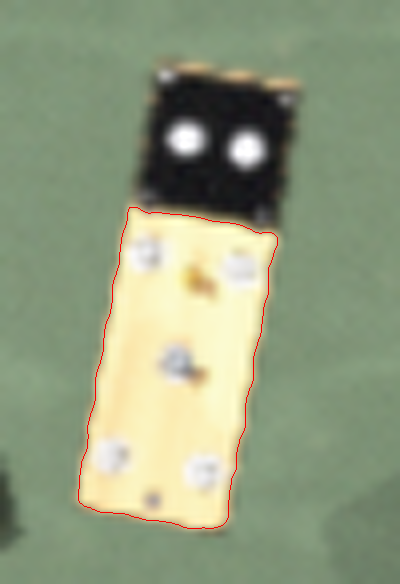

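```bash
cat >> h.py <<'E'
from scipy.spatial.transform import Rotation as R
def go(x,y,z,th):
    """target TCP mm, tool x heading deg, tool down -> offset m, angular deg"""
    s=env.read_state(); r=R.from_quat(s["tool_rot"]); t=np.radians(th)
    G=R.from_matrix(np.array([[np.cos(t),np.sin(t),0],[np.sin(t),-np.cos(t),0],[0,0,-1]]))
    print("off",np.round(r.inv().apply(np.array([x,y,z])/1e3-s["tcp_pos"]),4),"ang",np.round((r.inv()*G).as_rotvec(degrees=True),2), "pos",np.round(s["tcp_pos"]*1e3,1),"th",np.round(np.degrees(np.arctan2(*r.as_matrix()[[1,0],0])),2),"f",np.round(s["contact_force"],1),"op",round(s["opening"],3),"t",round(s["t"],2))
E
python3 - <<'E'
from h import *
im=cv2.imread("pics/top0.png")
print("bolt",cast("top",(291.6,236.6),.068)*1e3)
for x,l in(((190,222,245,255),"bore"),((270,192,320,265),"wood")):
    pass
go(450,-150,230,50); go(460,275,150,89.3)
# predicted carrier features
o=np.array([468.3,6.5]);a=np.radians(-10.2);c,s=np.cos(a),np.sin(a)
f=lambda x,y,z:[*(o+[c*x-s*y,s*x+c*y]),z]
Q=np.array([f(0,0,68),f(37,0,68),f(44,20,28),f(44,-20,28),f(-44,20,28),f(-44,-20,28)])/1e3
for n in("top","side"): 
    p=proj(n,Q); print(n,p.round(1).tolist())
    i=cv2.imread(f"pics/{n}0.png"); b=(270,192,320,262) if n=="top" else (255,195,335,250); u=up(i,b)
    for q in p: cv2.drawMarker(u,tuple(((q-b[:2]+.5)*8).astype(int).tolist()),(0,0,255),0,12,1)
    cv2.imwrite(f"pics/p_{n}.png",u)
E
```

```text
bolt [[469.3380728    7.22399007]]
off [ 0.388  -0.3768  0.001 ] ang [ -0.09  -0.05 -33.34] pos [ 186.3 -622.2  230.3] th 16.66 f [ 0.5 -0.3  0.6] op 0.999 t 0.1
off [ 0.5194 -0.7809  0.0818] ang [ -0.08  -0.08 -72.64] pos [ 186.3 -622.2  230.3] th 16.66 f [ 0.5 -0.3  0.6] op 0.999 t 0.1
top [[291.8, 236.9], [293.7, 225.9], [288.2, 223.2], [299.8, 225.2], [283.7, 248.7], [295.3, 250.7]]
side [[302.7, 214.4], [292.5, 210.8], [286.5, 224.3], [294.2, 219.2], [311.0, 233.5], [318.4, 228.0]]
```

View pics/p_top.png

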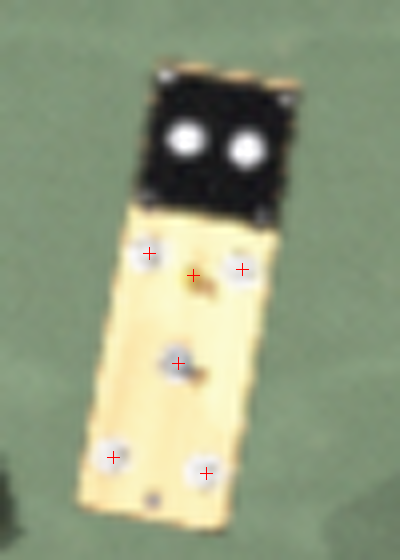

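View pics/p_side.png

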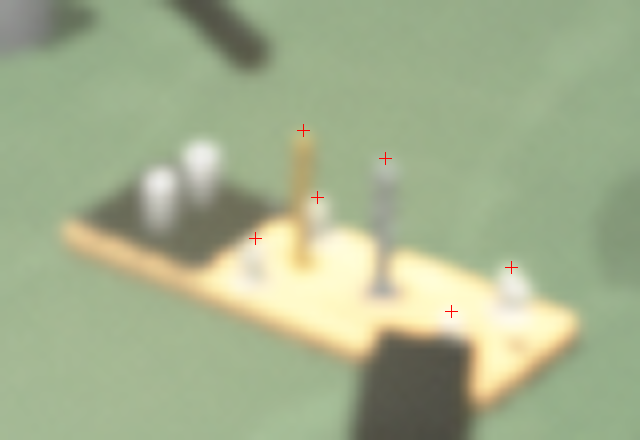

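The overlaid carrier model matches both views to within about 1 px: bolt near top pixel (291.7,236.8), pin near (293.7,226). Moving off.

>>> {"fn": "apply_moves", "kwargs": {
  "increments": [
    {"offset":[0.388,-0.377,0.0],"angular":[0,0,-33],"fingers":0.87},
    {"offset":[0.388,-0.377,0.0],"angular":[0,0,-33],"fingers":0.87},
    {"offset":[0.388,-0.377,0.0],"angular":[0,0,-33],"fingers":0.87},
    {"offset":[0.388,-0.377,0.0],"angular":[0,0,-33],"fingers":0.87},
    {"offset":[0.388,-0.377,0.0],"angular":[0,0,-33],"fingers":0.87},
    {"offset":[0.388,-0.377,0.0],"angular":[0,0,-33],"fingers":0.87},
    {"offset":[0.388,-0.377,0.0],"angular":[0,0,-33],"fingers":0.87},
    {"offset":[0.388,-0.377,0.0],"angular":[0,0,-33],"fingers":0.87}
  ]
}}

```text
t: 0.9
tcp_pos: [0.3815, -0.2713, 0.2308]
tool_rot: [0.908, 0.42, 0.0, -0.001]
contact_force: [1.5, 0.3, 0.1]
opening: 0.869
```

```bash
python3 -c "
from h import *
go(460,275,150,89.3)"
```

```text
off [ 0.4669 -0.2939  0.0819] ang [ -0.05  -0.1  -39.67] pos [ 381.5 -271.3  230.8] th 49.63 f [1.5 0.3 0.1] op 0.869 t 0.9
```

>>> {"fn": "apply_moves", "kwargs": {
  "increments": [
    {"offset":[0.467,-0.294,0.06],"angular":[0,0,-39.7],"fingers":0.87},
    {"offset":[0.467,-0.294,0.06],"angular":[0,0,-39.7],"fingers":0.87},
    {"offset":[0.467,-0.294,0.06],"angular":[0,0,-39.7],"fingers":0.87},
    {"offset":[0.467,-0.294,0.06],"angular":[0,0,-39.7],"fingers":0.87},
    {"offset":[0.467,-0.294,0.06],"angular":[0,0,-39.7],"fingers":0.87},
    {"offset":[0.467,-0.294,0.06],"angular":[0,0,-39.7],"fingers":0.87},
    {"offset":[0.467,-0.294,0.06],"angular":[0,0,-39.7],"fingers":0.87},
    {"offset":[0.467,-0.294,0.06],"angular":[0,0,-39.7],"fingers":0.87}
  ]
}}

```text
t: 1.7
tcp_pos: [0.4373, 0.1226, 0.1883]
tool_rot: [0.711, 0.703, 0.001, -0.001]
contact_force: [1.4, -0.6, 0.2]
opening: 0.871
```

```bash
python3 -c "
from h import *
go(460,275,150,89.3)"
```

```text
off [0.1526 0.0209 0.0386] ang [ 0.01 -0.11  0.05] pos [437.3 122.6 188.3] th 89.35 f [ 1.4 -0.6  0.2] op 0.871 t 1.7
```

>>> {"fn": "apply_moves", "kwargs": {
  "increments": [
    {"offset":[0.152,0.021,0.06],"angular":[0,0,0],"fingers":0.87},
    {"offset":[0.152,0.021,0.06],"angular":[0,0,0],"fingers":0.87},
    {"offset":[0.152,0.021,0.06],"angular":[0,0,0],"fingers":0.87},
    {"offset":[0.152,0.021,0.06],"angular":[0,0,0],"fingers":0.87},
    {"offset":[0.152,0.021,0.06],"angular":[0,0,0],"fingers":0.87},
    {"offset":[0.152,0.021,0.06],"angular":[0,0,0],"fingers":0.87}
  ]
}}

```text
t: 2.3
tcp_pos: [0.4598, 0.2741, 0.1283]
tool_rot: [0.711, 0.703, 0.0, -0.001]
contact_force: [1.1, -1.2, 0.5]
opening: 0.871
```

```bash
python3 -c "
from h import *
go(460,275,2,89.3)
im=env.snapshot('side');b=(215,180,315,255)
cv2.imwrite('pics/s1.png',up(im,b)[:,:,::-1])
cv2.imwrite('pics/t1.png',up(env.snapshot('top'),(180,205,280,280))[:,:,::-1])"
```

```text
off [0.0008 0.0003 0.1263] ang [-0.04 -0.07  0.07] pos [459.8 274.1 128.3] th 89.37 f [ 1.1 -1.2  0.5] op 0.871 t 2.3
```

View pics/s1.png

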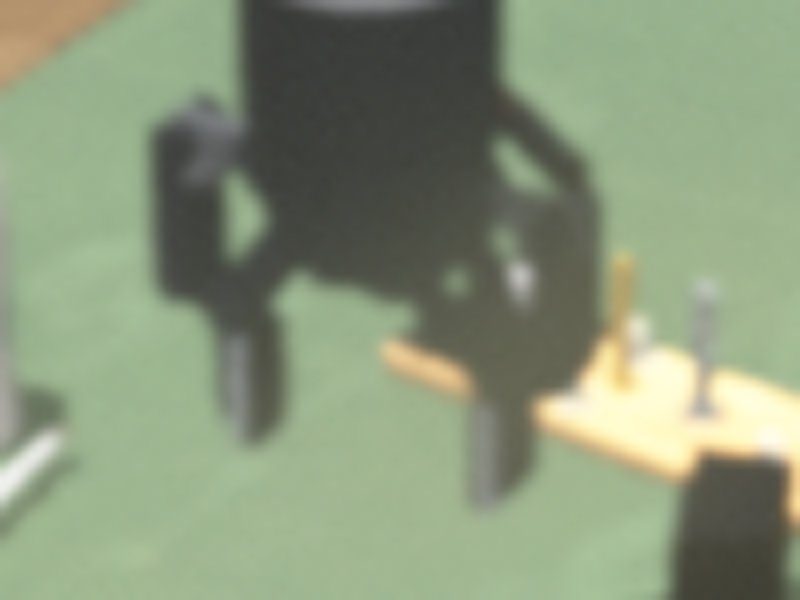

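View pics/t1.png

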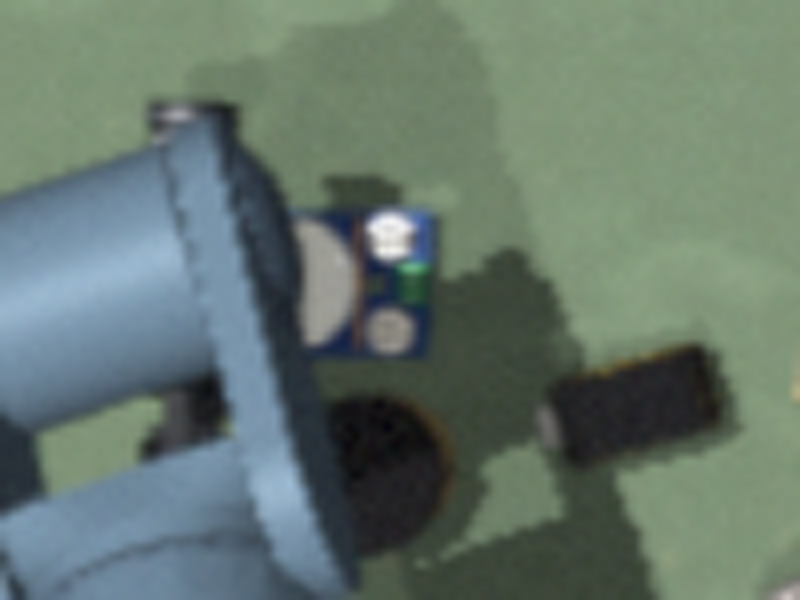

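```bash
python3 -c "
from h import *
T=P['side']['world_to_cam'];c=cen('side')
for uv in((245.5,234.7),(275.4,242.8)):
    d=T[:3,:3].T@np.linalg.inv(P['side']['intrinsics'])@[*uv,1]; print((c+d*((.274-c[1])/d[1]))*1e3)
go(460,279,50,89.3); go(460,279,3,89.3)"
```

```text
[504.38686677 274.         131.62809085]
[422.14356926 274.         131.99276869]
off [ 0.0053 -0.0005  0.0791] ang [ 0.05 -0.11 -0.02] pos [460.3 273.5 129.1] th 89.28 f [0.2 0.2 0.2] op 0.875 t 2.4
off [ 0.0053 -0.0005  0.1261] ang [ 0.05 -0.11 -0.02] pos [460.3 273.5 129.1] th 89.28 f [0.2 0.2 0.2] op 0.875 t 2.4
```

>>> {"fn": "apply_moves", "kwargs": {
  "increments": [
    {"offset":[0.005,0,0.04],"angular":[0,0,0],"fingers":0.87},
    {"offset":[0.005,0,0.08],"angular":[0,0,0],"fingers":0.87},
    {"offset":[0.005,0,0.105],"angular":[0,0,0],"fingers":0.87},
    {"offset":[0.005,0,0.125],"angular":[0,0,0],"fingers":0.87},
    {"offset":[0.005,0,0.125],"angular":[0,0,0],"fingers":0.87}
  ]
}}

```text
t: 2.9
tcp_pos: [0.4587, 0.2768, 0.002]
tool_rot: [0.712, 0.702, -0.001, -0.001]
contact_force: [-0.4, 0.6, -0.2]
opening: 0.866
```

```bash
python3 -c "
from h import *
go(460,279,3,89.3)
im=env.snapshot('side');b=(215,210,315,285)
cv2.imwrite('pics/s2.png',up(im,b)[:,:,::-1])"
```

```text
off [ 0.0022  0.0013 -0.001 ] ang [-0.23 -0.   -0.14] pos [458.7 276.8   2. ] th 89.16 f [-0.4  0.6 -0.2] op 0.866 t 2.9
```

View pics/s2.png

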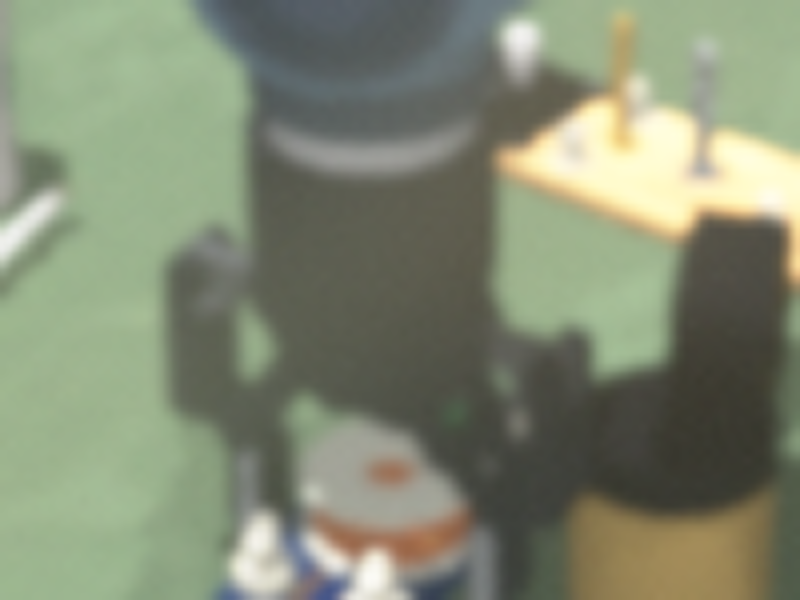

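Fingers straddle the board edges. The left finger is at zoom (245,480) and the right at (485,550), beside the tin without touching it. Force is about 0. Closing.

>>> {"fn": "apply_moves", "kwargs": {
  "increments": [
    {"offset":[0.002,0.001,0],"angular":[0,0,0],"fingers":0.5},
    {"offset":[0.002,0.001,0],"angular":[0,0,0],"fingers":0.5},
    {"offset":[0.002,0.001,0],"angular":[0,0,0],"fingers":0.5},
    {"offset":[0.002,0.001,0],"angular":[0,0,0],"fingers":0.5},
    {"offset":[0.002,0.001,0],"angular":[0,0,0],"fingers":0.5}
  ]
}}

```text
t: 3.45
tcp_pos: [0.4627, 0.2796, 0.006]
tool_rot: [0.712, 0.702, 0.001, 0.0]
contact_force: [-1.0, -3.0, 8.1]
opening: 0.7
```

```bash
python3 -c "
from h import *
go(460,279,3,89.3)"
```

```text
off [-0.0007 -0.0027  0.003 ] ang [ 0.13 -0.09 -0.12] pos [462.7 279.6   6. ] th 89.18 f [-1.  -3.   8.1] op 0.7 t 3.45
```

The upward force on closing suggests the fingertips swung down to the bench. I'll regrip a little higher.

>>> {"fn": "apply_moves", "kwargs": {
  "increments": [
    {"offset":[0,-0.002,0.0],"angular":[0,0,0],"fingers":0.85},
    {"offset":[0,-0.002,0.0],"angular":[0,0,0],"fingers":0.85},
    {"offset":[0,-0.002,-0.004],"angular":[0,0,0],"fingers":0.85},
    {"offset":[0,-0.002,-0.004],"angular":[0,0,0],"fingers":0.5},
    {"offset":[0,-0.002,-0.004],"angular":[0,0,0],"fingers":0.5},
    {"offset":[0,-0.002,-0.004],"angular":[0,0,0],"fingers":0.5},
    {"offset":[0,-0.002,-0.004],"angular":[0,0,0],"fingers":0.5},
    {"offset":[0,-0.002,-0.004],"angular":[0,0,0],"fingers":0.5}
  ]
}}

```text
t: 4.25
tcp_pos: [0.4616, 0.28, 0.0114]
tool_rot: [0.712, 0.702, 0.002, 0.001]
contact_force: [-2.6, -1.1, 9.5]
opening: 0.697
```

```bash
python3 -c "
from h import *
go(460,279,10,89.3)"
```

```text
off [-0.0011 -0.0016  0.0014] ang [ 0.2  -0.12 -0.11] pos [461.6 280.   11.4] th 89.19 f [-2.6 -1.1  9.5] op 0.697 t 4.25
```

>>> {"fn": "apply_moves", "kwargs": {
  "increments": [
    {"offset":[0,0,-0.005],"angular":[0,0,0],"fingers":0.5},
    {"offset":[0,0,-0.02],"angular":[0,0,0],"fingers":0.5},
    {"offset":[0,0,-0.06],"angular":[0,0,0],"fingers":0.5},
    {"offset":[0,0,-0.1],"angular":[0,0,0],"fingers":0.5},
    {"offset":[0,0,-0.14],"angular":[0,0,0],"fingers":0.5},
    {"offset":[0,0,-0.14],"angular":[0,0,0],"fingers":0.5}
  ]
}}

```text
t: 4.85
tcp_pos: [0.465, 0.2812, 0.1588]
tool_rot: [0.712, 0.702, 0.008, 0.003]
contact_force: [1.1, -0.2, -2.2]
opening: 0.692
```

```bash
python3 -c "
from h import *
go(460,279,150,89.3)
im=env.snapshot('side');b=(215,170,315,245)
cv2.imwrite('pics/s3.png',up(im,b)[:,:,::-1])"
```

```text
off [-0.0024 -0.0051  0.0087] ang [ 0.91 -0.38 -0.1 ] pos [465.  281.2 158.8] th 89.2 f [ 1.1 -0.2 -2.2] op 0.692 t 4.85
```

View pics/s3.png

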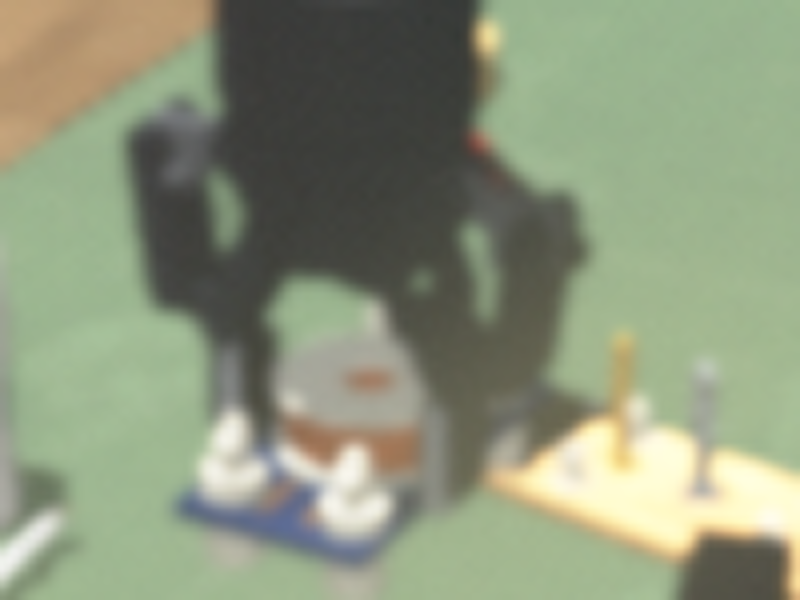

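```bash
python3 -c "
from h import *
go(456,9.5,150,169.9)"
```

```text
off [-0.2711 -0.0032  0.004 ] ang [  0.68   0.2  -80.71] pos [463.  280.5 155.3] th 89.19 f [-0.1 -1.3 -3.6] op 0.701 t 4.9
```

>>> {"fn": "apply_moves", "kwargs": {
  "increments": [
    {"offset":[-0.04,-0.001,0.0],"angular":[0.5,0.2,-8],"fingers":0.5},
    {"offset":[-0.085,-0.001,0.0],"angular":[0.6,0.2,-16],"fingers":0.5},
    {"offset":[-0.13,-0.003,0.0],"angular":[0.7,0.2,-24],"fingers":0.5},
    {"offset":[-0.17,-0.003,0.0],"angular":[0.7,0.2,-32],"fingers":0.5},
    {"offset":[-0.21,-0.003,0.0],"angular":[0.7,0.2,-40],"fingers":0.5},
    {"offset":[-0.25,-0.003,0.0],"angular":[0.7,0.2,-48],"fingers":0.5},
    {"offset":[-0.271,-0.003,0.0],"angular":[0.7,0.2,-56],"fingers":0.5},
    {"offset":[-0.271,-0.003,0.0],"angular":[0.7,0.2,-64],"fingers":0.5}
  ]
}}

```text
t: 5.7
tcp_pos: [0.4547, 0.0072, 0.1523]
tool_rot: [0.234, 0.972, 0.0, -0.003]
contact_force: [0.2, -0.4, -1.9]
opening: 0.695
```

```bash
python3 -c "
from h import *
go(456,9.5,150,169.9)"
```

```text
off [-0.0001  0.0026  0.0023] ang [-1.0e-02 -2.9e-01 -1.7e+01] pos [454.7   7.2 152.3] th 152.9 f [ 0.2 -0.4 -1.9] op 0.695 t 5.7
```

>>> {"fn": "apply_moves", "kwargs": {
  "increments": [
    {"offset":[0,0.003,0.01],"angular":[0,-0.3,-8],"fingers":0.5},
    {"offset":[0,0.003,0.02],"angular":[0,-0.3,-17],"fingers":0.5},
    {"offset":[0,0.003,0.03],"angular":[0,-0.3,-17],"fingers":0.5},
    {"offset":[0,0.003,0.03],"angular":[0,-0.3,-17],"fingers":0.5}
  ]
}}

```text
t: 6.1
tcp_pos: [0.4537, 0.0104, 0.1196]
tool_rot: [0.089, 0.996, 0.0, -0.003]
contact_force: [-0.9, -0.4, -3.0]
opening: 0.698
```

```bash
python3 -c "
from h import *
go(456,9.5,120,169.9)
im=env.snapshot('side');cv2.imwrite('pics/s4r.png',im[:,:,::-1]);b=(245,160,345,235)
cv2.imwrite('pics/s4.png',up(im,b)[:,:,::-1])
im=env.snapshot('top');cv2.imwrite('pics/t4r.png',im[:,:,::-1])
cv2.imwrite('pics/t4.png',up(im,(250,190,350,265))[:,:,::-1])"
```

```text
off [-0.0024 -0.0005 -0.0005] ang [ 0.   -0.33 -0.17] pos [453.7  10.4 119.6] th 169.73 f [-0.9 -0.4 -3. ] op 0.698 t 6.1
```

View pics/s4.png

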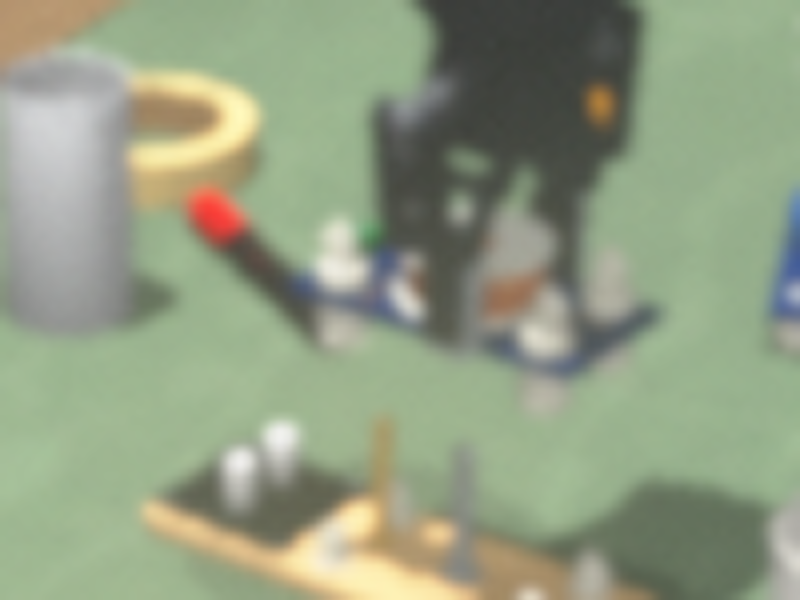

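View pics/t4.png

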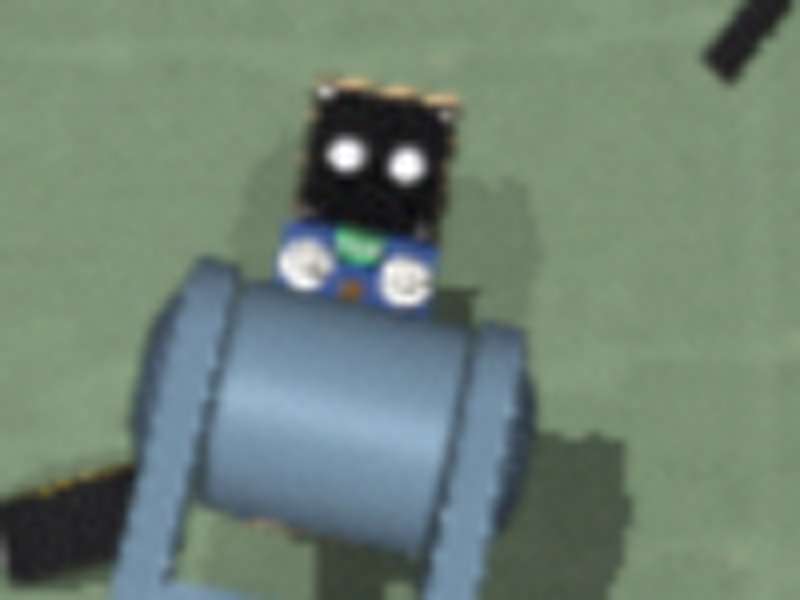

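```bash
cat >> h.py <<'E'
def frame(o,yaw,pts):
    a=np.radians(yaw);c,s=np.cos(a),np.sin(a); p=np.asarray(pts,float)
    return np.c_[o[0]+c*p[:,0]-s*p[:,1],o[1]+s*p[:,0]+c*p[:,1],o[2]+p[:,2]]/1e3
B=[(60,31,2),(60,-31,2),(-60,31,2),(-60,-31,2),(44,20,26),(44,-20,26),(-44,20,26),(-44,-20,26)]
def mark(im,n,b,X,f=8):
    u=up(im,b,f)
    for q in proj(n,X): cv2.drawMarker(u,tuple(((q-b[:2]+.5)*f).astype(int).tolist()),(0,0,255),0,12,1)
    return u
E
python3 - <<'E'
from h import *
t=cv2.imread("pics/t4r.png");s=cv2.imread("pics/s4r.png")
b=(250,190,350,265)
u=up(t,b);hsv=cv2.cvtColor(u,cv2.COLOR_BGR2HSV)
w=cv2.inRange(hsv,(0,0,130),(180,75,255)); w[:235]=0;w[320:]=0
for x in blobs(w,b,.142,500):print(x)
c,sn=np.cos(np.radians(-10.3)),np.sin(np.radians(-10.3))
o=(453.7+15.4*c,10.4+15.4*sn,119.6+8.6);print(o)
X=frame(o,-10.3,B)
cv2.imwrite("pics/a.png",mark(t,"top",b,X)); cv2.imwrite("pics/b.png",mark(s,"side",(245,160,345,235),X))
E
```

```text
(np.int32(19107), np.float64(265.61), np.float64(223.48), np.float64(511.0), np.float64(89.5))
(np.int32(22882), np.float64(332.67), np.float64(224.25), np.float64(507.4), np.float64(-122.5))
(np.int32(2394), np.float64(300.18), np.float64(224.72), np.float64(506.5), np.float64(-19.7))
(np.int32(691), np.float64(275.4), np.float64(226.82), np.float64(500.3), np.float64(58.6))
(np.float64(468.8518295841765), np.float64(7.646445887208216), 128.2)
```

View pics/a.png

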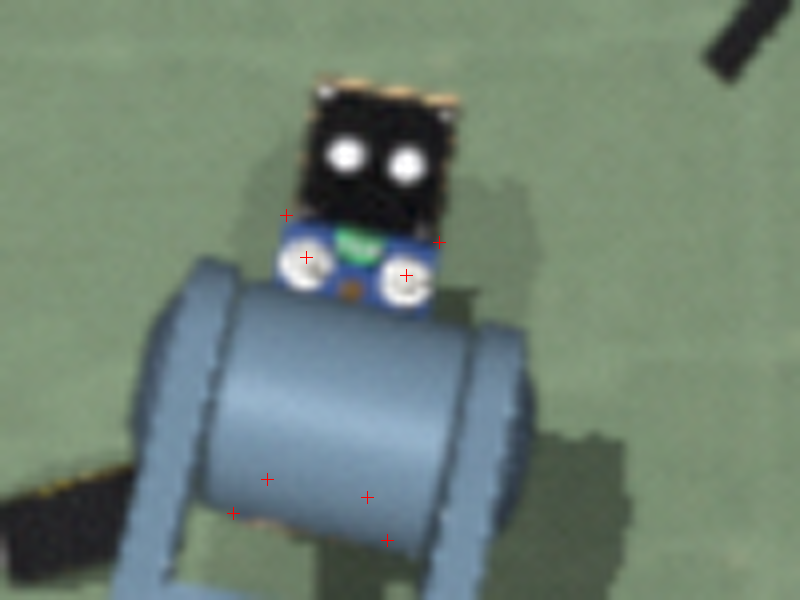

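View pics/b.png

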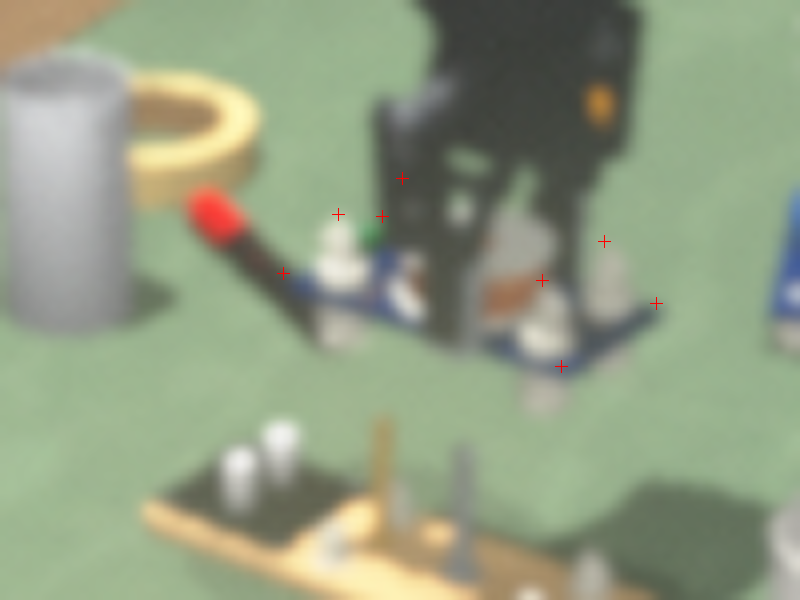

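```bash
cat >> h.py <<'E'
def wcirc(im,u0,z,r=3.2,lo=90):
    """soft-weighted centroid of whitish blob near px u0 (top view)"""
    f=8;b=(int(u0[0])-8,int(u0[1])-8,int(u0[0])+9,int(u0[1])+9);u=up(im,b,f)
    mn=u.min(2).astype(float); yy,xx=np.mgrid[:u.shape[0],:u.shape[1]]
    c=(np.array(u0)-b[:2]+.5)*f
    for _ in range(10):
        w=np.clip(mn-lo,0,60)*(np.hypot(xx-c[0],yy-c[1])<r*f); c=np.array([(w*xx).sum(),(w*yy).sum()])/w.sum()
    p=unup(c,b,f); return p,cast("top",p,z)[0]*1e3
def edgefit(im,p0,p1,d,chan,n=25,L=4):
    """sub-pixel step positions along normals; p0,p1 px ends, d unit normal; returns line points"""
    g=cv2.GaussianBlur(im[:,:,chan].astype(np.float32),(0,0),.6); out=[]
    for a in np.linspace(0,1,n):
        q=np.array(p0)*(1-a)+np.array(p1)*a; s=np.arange(-L,L+.01,.1)
        v=cv2.remap(g,(q[0]+s*d[0]).astype(np.float32)[None],(q[1]+s*d[1]).astype(np.float32)[None],cv2.INTER_CUBIC)[0]
        k=np.argmax(abs(np.gradient(v))); out.append(q+s[k]*np.array(d))
    return np.array(out)
E
python3 - <<'E'
from h import *
t=cv2.imread("pics/t4r.png");t0=cv2.imread("pics/top0.png")
print("board studs",[wcirc(t,p,.142) for p in((288,222.9),(300.6,225))])
print("carrier studs",[wcirc(t0,p,.024,2.5,215) for p in((288.2,223.2),(299.8,225.2),(283.7,248.7),(295.3,250.7))])
print("posts",[wcirc(t0,p,.036,3) for p in((292.75,208.9),(300.3,210.2))])
print("low studs start",[wcirc(t0,p,.034) for p in((202.4,233.9),(202.4,246),(227.7,234),(227.7,246))])
E
```

```text
board studs [(array([287.59227917, 222.55960559]), array([513.56031529,  20.03214804])), (array([300.14538988, 224.80774478]), array([506.22964233, -19.62340602]))]
carrier studs [(array([286.79473024, 223.67206713]), array([513.57494668,  23.12745685])), (array([299.12972155, 225.77929688]), array([506.1539067 , -18.90316685])), (array([282.75596784, 248.27091657]), array([429.98601126,  37.30131838])), (array([294.25261548, 250.25347055]), array([423.04398823,  -1.75816443]))]
posts [(array([292.81444627, 208.87165156]), array([563.31101564,   2.38871019])), (array([300.36039901, 210.18672553]), array([558.70136162, -23.17823233]))]
low studs start [(array([202.375043  , 233.94027967]), array([480.10605872, 309.02013303])), (array([202.22106859, 245.67512285]), array([440.48847635, 309.34039728])), (array([227.88338615, 234.04907142]), array([479.25527497, 222.69109331])), (array([227.88427438, 245.93087781]), array([439.13771336, 222.61018695]))]
```

```bash
python3 -c "
from h import *
go(455.6,8.7,95,170.0)"
```

```text
off [-0.0005 -0.0013  0.0266] ang [-0.01 -0.09 -0.21] pos [455.4  10.1 121.6] th 169.79 f [ 0.9  0.6 -2.4] op 0.695 t 6.2
```

>>> {"fn": "apply_moves", "kwargs": {
  "increments": [
    {"offset":[0,-0.001,0.012],"angular":[0,0,-0.2],"fingers":0.5},
    {"offset":[0,-0.001,0.022],"angular":[0,0,-0.2],"fingers":0.5},
    {"offset":[0,-0.001,0.022],"angular":[0,0,-0.2],"fingers":0.5},
    {"offset":[0,-0.001,0.022],"angular":[0,0,-0.2],"fingers":0.5},
    {"offset":[0,-0.001,0.022],"angular":[0,0,-0.2],"fingers":0.5},
    {"offset":[0,-0.001,0.022],"angular":[0,0,-0.2],"fingers":0.5}
  ]
}}

```text
t: 6.8
tcp_pos: [0.4555, 0.0091, 0.1]
tool_rot: [0.087, 0.996, -0.0, -0.0]
contact_force: [-0.5, 0.3, -3.5]
opening: 0.698
```

```bash
cat >> h.py <<'E'
def avgpose(n=1): 
    s=env.read_state(); r=R.from_quat(s["tool_rot"]).as_matrix()
    return np.round(s["tcp_pos"]*1e3,1),round(float(np.degrees(np.arctan2(r[1,0],r[0,0]))),2)
E
python3 - <<'E'
from h import *
print(avgpose()); im=env.snapshot('top')[:,:,::-1].copy(); print(avgpose()); cv2.imwrite('pics/t5r.png',im)
b=(250,190,350,265); cv2.imwrite('pics/t5.png',up(im,b))
sd=env.snapshot('side')[:,:,::-1].copy(); cv2.imwrite('pics/s5r.png',sd);cv2.imwrite('pics/s5.png',up(sd,(255,160,335,220)));print(avgpose())
r=[wcirc(im,p,.122)[1] for p in((288,222.9),(300.6,225))];print(r); d=r[0]-r[1];yaw=np.degrees(np.arctan2(-d[0],d[1]));m=(r[0]+r[1])/2;a=np.radians(yaw);print(yaw,m-44*np.array([np.cos(a),np.sin(a)]))
print([wcirc(im,p,.036,3)[1] for p in((292.75,208.9),(300.3,210.2))])
E
```

```text
(array([455.5,   9.1, 100. ]), 169.98)
(array([455.5,   9.1, 100. ]), 169.98)
(array([455.5,   9.1, 100. ]), 169.98)
[array([514.5782682,  19.151629 ]), array([507.58270896, -20.88123106])]
-9.91209237471839 [467.73727578   6.70922721]
[array([563.35186966,   2.37168306]), array([558.71829115, -23.18441574])]
```

View pics/t5.png

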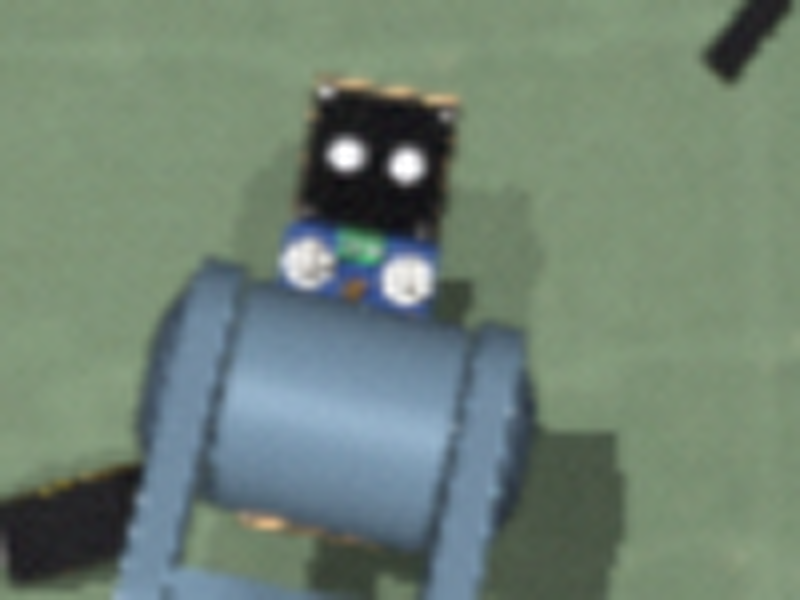

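View pics/s5.png

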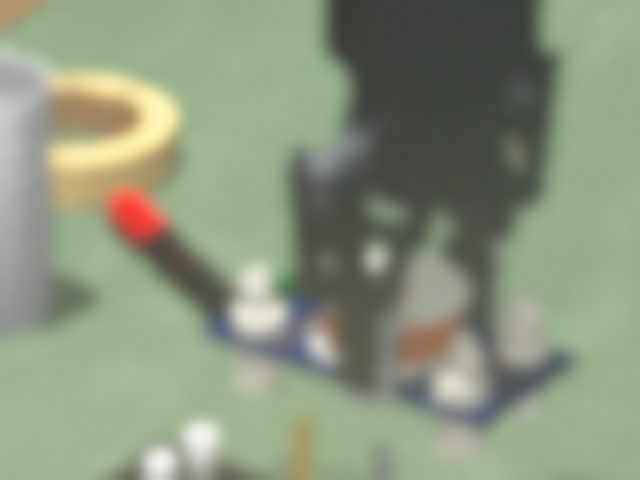

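```bash
python3 -c "
from h import *
go(456.3,8.8,66,169.75)"
```

```text
off [-0.0009 -0.0001  0.034 ] ang [-0.01 -0.05  0.23] pos [455.5   9.1 100. ] th 169.98 f [-0.1 -0.4 -3.4] op 0.693 t 6.9
```

>>> {"fn": "apply_moves", "kwargs": {
  "increments": [
    {"offset":[-0.001,0,0.015],"angular":[0,0,0.2],"fingers":0.5},
    {"offset":[-0.001,0,0.03],"angular":[0,0,0.2],"fingers":0.5},
    {"offset":[-0.001,0,0.034],"angular":[0,0,0.2],"fingers":0.5},
    {"offset":[-0.001,0,0.037],"angular":[0,0,0.2],"fingers":0.5},
    {"offset":[-0.001,0,0.04],"angular":[0,0,0.2],"fingers":0.5},
    {"offset":[-0.001,0,0.043],"angular":[0,0,0.2],"fingers":0.5},
    {"offset":[-0.001,0,0.046],"angular":[0,0,0.2],"fingers":0.5},
    {"offset":[-0.001,0,0.046],"angular":[0,0,0.2],"fingers":0.5}
  ]
}}

```text
t: 7.7
tcp_pos: [0.4562, 0.0089, 0.0538]
tool_rot: [0.089, 0.996, -0.0, -0.001]
contact_force: [0.9, -0.5, -2.6]
opening: 0.702
```

```bash
python3 - <<'E'
from h import *
go(456.3,8.8,42,169.75); im=env.snapshot('top')[:,:,::-1].copy(); cv2.imwrite('pics/t6r.png',im)
b=(250,190,350,265); cv2.imwrite('pics/t6.png',up(im,b))
sd=env.snapshot('side')[:,:,::-1].copy(); cv2.imwrite('pics/s6r.png',sd);cv2.imwrite('pics/s6.png',up(sd,(255,180,335,240)))
r=[wcirc(im,p,.076)[1] for p in((288,222.9),(300.6,225))];print(r); d=r[0]-r[1];yaw=np.degrees(np.arctan2(-d[0],d[1]));m=(r[0]+r[1])/2;a=np.radians(yaw);print(yaw,m-44*np.array([np.cos(a),np.sin(a)]))
E
```

```text
off [-0.0001 -0.0001  0.0118] ang [-0.01 -0.07  0.04] pos [456.2   8.9  53.8] th 169.79 f [ 0.9 -0.5 -2.6] op 0.702 t 7.7
[array([515.16784707,  18.60083324]), array([508.06986587, -20.88519455])]
-10.190615554721537 [468.31297409   6.64245498]
```

View pics/t6.png

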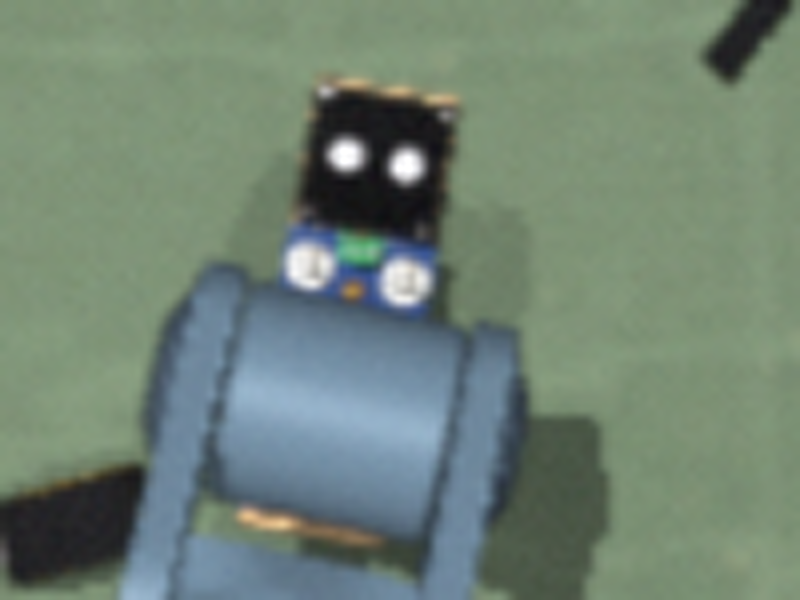

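View pics/s6.png

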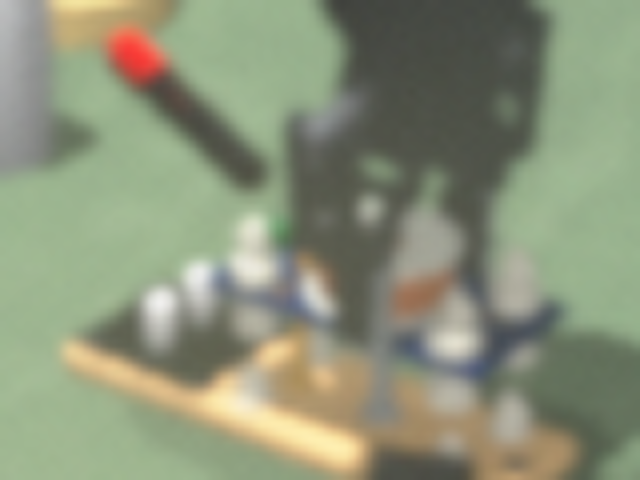

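>>> {"fn": "apply_moves", "kwargs": {
  "increments": [
    {"offset":[0,0,0.006],"angular":[0,0,0],"fingers":0.5},
    {"offset":[0,0,0.012],"angular":[0,0,0],"fingers":0.5},
    {"offset":[0,0,0.015],"angular":[0,0,0],"fingers":0.5},
    {"offset":[0,0,0.017],"angular":[0,0,0],"fingers":0.5},
    {"offset":[0,0,0.018],"angular":[0,0,0],"fingers":0.5},
    {"offset":[0,0,0.018],"angular":[0,0,0],"fingers":0.5}
  ]
}}

```text
t: 8.4
tcp_pos: [0.4564, 0.0089, 0.0359]
tool_rot: [0.089, 0.996, -0.0, -0.0]
contact_force: [-0.0, 0.4, -3.2]
opening: 0.699
```

```bash
python3 -c "
from h import *
go(456.3,8.8,23.4,169.75)"
```

```text
off [ 0.0001 -0.0001  0.0125] ang [-0.01 -0.05  0.04] pos [456.4   8.9  35.9] th 169.79 f [-0.   0.4 -3.2] op 0.699 t 8.4
```

>>> {"fn": "apply_moves", "kwargs": {
  "increments": [
    {"offset":[0,0,0.002],"angular":[0,0,0],"fingers":0.5},
    {"offset":[0,0,0.004],"angular":[0,0,0],"fingers":0.5},
    {"offset":[0,0,0.006],"angular":[0,0,0],"fingers":0.5},
    {"offset":[0,0,0.008],"angular":[0,0,0],"fingers":0.5}
  ]
}}

```text
t: 8.8
tcp_pos: [0.4571, 0.0087, 0.029]
tool_rot: [0.089, 0.996, -0.0, -0.0]
contact_force: [-3.1, -0.3, 1.8]
opening: 0.697
```

```bash
python3 -c "
from h import *
go(456.3,8.8,23.4,169.75)"
```

```text
off [ 0.0008 -0.0001  0.0056] ang [-0.02 -0.01  0.04] pos [457.1   8.7  29. ] th 169.79 f [-3.1 -0.3  1.8] op 0.697 t 8.8
```

>>> {"fn": "apply_moves", "kwargs": {
  "increments": [
    {"offset":[0,0,0.002],"angular":[0,0,0],"fingers":0.5},
    {"offset":[0,0,0.004],"angular":[0,0,0],"fingers":0.5},
    {"offset":[0,0,0.006],"angular":[0,0,0],"fingers":0.5},
    {"offset":[0,0,0.007],"angular":[0,0,0],"fingers":0.5}
  ]
}}

```text
t: 9.2
tcp_pos: [0.4567, 0.0088, 0.0233]
tool_rot: [0.089, 0.996, 0.0, -0.002]
contact_force: [-15.7, 0.6, 27.6]
opening: 0.696
```

```bash
python3 - <<'E'
from h import *
go(456.3,8.8,23.4,169.75)
sd=env.snapshot('side')[:,:,::-1].copy(); cv2.imwrite('pics/s7.png',up(sd,(255,190,335,250)))
E
```

```text
off [ 0.0004 -0.0001 -0.0001] ang [-0.02 -0.22  0.06] pos [456.7   8.8  23.3] th 169.81 f [-15.7   0.6  27.6] op 0.696 t 9.2
```

View pics/s7.png

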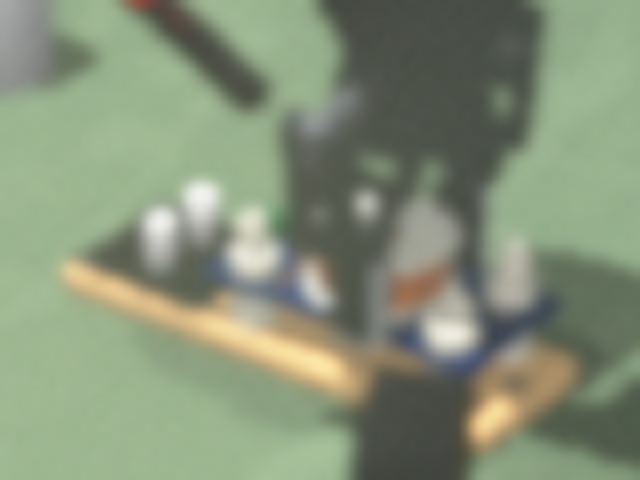

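>>> {"fn": "apply_moves", "kwargs": {
  "increments": [
    {"offset":[0,0,0],"angular":[0,0,0],"fingers":0.88},
    {"offset":[0,0,0],"angular":[0,0,0],"fingers":0.88},
    {"offset":[0,0,0],"angular":[0,0,0],"fingers":0.88},
    {"offset":[0,0,-0.02],"angular":[0,0,0],"fingers":0.88},
    {"offset":[0,0,-0.06],"angular":[0,0,0],"fingers":0.88},
    {"offset":[0,0,-0.1],"angular":[0,0,0],"fingers":0.4},
    {"offset":[0,0,-0.1],"angular":[0,0,0],"fingers":0.4}
  ]
}}

```text
t: 9.95
tcp_pos: [0.4616, 0.0078, 0.1292]
tool_rot: [0.089, 0.996, -0.001, 0.004]
contact_force: [1.2, 0.6, 0.5]
opening: 0.557
```

```bash
python3 - <<'E'
from h import *
go(456.3,8.8,123.4,169.75)
sd=env.snapshot('side')[:,:,::-1].copy(); cv2.imwrite('pics/s8r.png',sd)
X=np.r_[frame((468.5,6.5,32),-10.2,B)]
cv2.imwrite('pics/s8.png',np.vstack([up(sd,(255,190,335,228)),mark(sd,'side',(255,190,335,227),X)])[:600])
cv2.imwrite('pics/s8b.png',mark(sd,'side',(255,190,335,250),X))
cv2.imwrite('pics/s8a.png',up(sd,(255,190,335,250)))
E
```

```text
off [0.0054 0.     0.0058] ang [-0.05  0.5   0.06] pos [461.6   7.8 129.2] th 169.81 f [1.2 0.6 0.5] op 0.557 t 9.95
```

View pics/s8b.png

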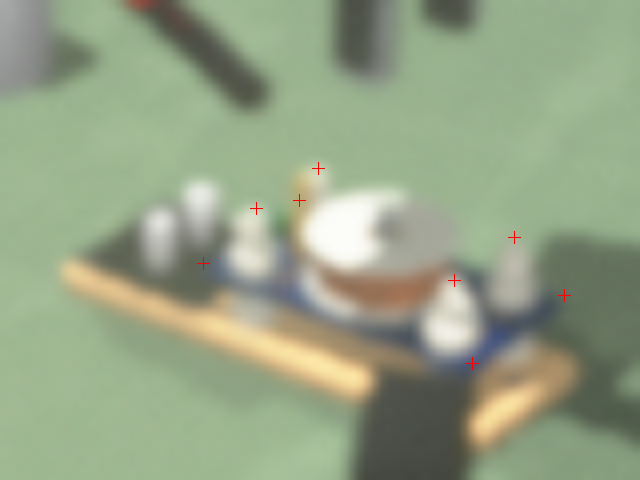

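View pics/s8a.png

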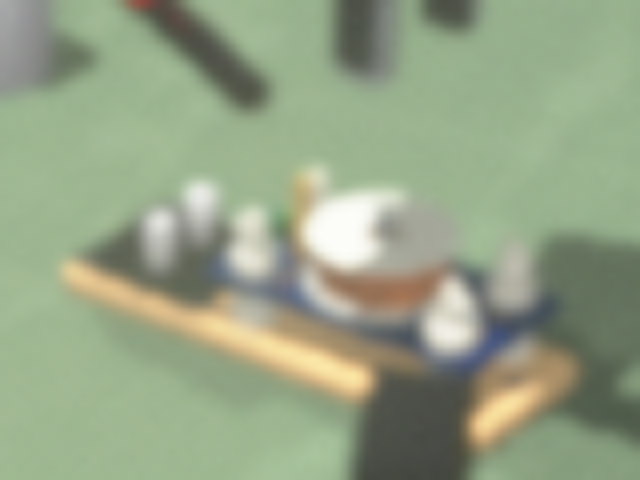

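```bash
python3 - <<'E'
from h import *
go(476.4,5.1,65,169.8)
E
```

```text
off [-0.0168 -0.0001  0.0615] ang [-0.04  0.22  0.01] pos [459.7   8.2 126.4] th 169.81 f [ 0.7 -0.1 -0.3] op 0.464 t 10.0
```

>>> {"fn": "apply_moves", "kwargs": {
  "increments": [
    {"offset":[-0.017,0,0.0],"angular":[0,0.2,0],"fingers":0.3},
    {"offset":[-0.017,0,0.02],"angular":[0,0.2,0],"fingers":0.3},
    {"offset":[-0.017,0,0.04],"angular":[0,0.2,0],"fingers":0.3},
    {"offset":[-0.017,0,0.058],"angular":[0,0.2,0],"fingers":0.3},
    {"offset":[-0.017,0,0.061],"angular":[0,0.2,0],"fingers":0.3},
    {"offset":[-0.017,0,0.061],"angular":[0,0.2,0],"fingers":0.3}
  ]
}}

```text
t: 10.6
tcp_pos: [0.4756, 0.0053, 0.0641]
tool_rot: [0.089, 0.996, -0.0, -0.001]
contact_force: [0.6, 0.2, 0.1]
opening: 0.3
```

```bash
python3 - <<'E'
from h import *
go(476.4,5.1,55,169.8)
E
```

```text
off [-0.0008 -0.0001  0.0091] ang [-0.03 -0.15  0.  ] pos [475.6   5.3  64.1] th 169.8 f [0.6 0.2 0.1] op 0.3 t 10.6
```

>>> {"fn": "apply_moves", "kwargs": {
  "increments": [
    {"offset":[0,0,0.003],"angular":[0,0,0],"fingers":0.3},
    {"offset":[0,0,0.006],"angular":[0,0,0],"fingers":0.3},
    {"offset":[0,0,0.008],"angular":[0,0,0],"fingers":0.3},
    {"offset":[0,0,0.01],"angular":[0,0,0],"fingers":0.3}
  ]
}}

```text
t: 11.0
tcp_pos: [0.476, 0.0053, 0.0557]
tool_rot: [0.089, 0.996, -0.0, -0.002]
contact_force: [-10.4, 1.5, 26.4]
opening: 0.295
```

>>> {"fn": "apply_moves", "kwargs": {
  "increments": [
    {"offset":[0,0,0.001],"angular":[0,0,0],"fingers":0.3},
    {"offset":[0,0,0.001],"angular":[0,0,0],"fingers":0.3}
  ]
}}

```text
t: 11.2
tcp_pos: [0.4762, 0.0053, 0.0558]
tool_rot: [0.089, 0.996, -0.0, -0.002]
contact_force: [-4.0, 0.5, 9.0]
opening: 0.299
```

>>> {"fn": "apply_moves", "kwargs": {
  "increments": [
    {"offset":[0,0,-0.01],"angular":[0,0.1,0],"fingers":0.3},
    {"offset":[0.016,0,-0.01],"angular":[0,0.1,0],"fingers":0.3},
    {"offset":[0.018,0,-0.005],"angular":[0,0.1,0],"fingers":0.3},
    {"offset":[0.018,0,-0.001],"angular":[0,0.1,0],"fingers":0.3},
    {"offset":[0.018,0,0.001],"angular":[0,0.1,0],"fingers":0.3},
    {"offset":[0.018,0,0.002],"angular":[0,0.1,0],"fingers":0.3}
  ]
}}

```text
t: 11.8
tcp_pos: [0.4585, 0.0084, 0.0557]
tool_rot: [0.088, 0.996, -0.0, -0.005]
contact_force: [-15.0, 2.1, 31.5]
opening: 0.301
```

```bash
python3 - <<'E'
from h import *
go(458,8,55,169.8)
E
```

```text
off [ 0.0005 -0.0005  0.0007] ang [-0.05 -0.55  0.06] pos [458.5   8.4  55.7] th 169.86 f [-15.    2.1  31.5] op 0.301 t 11.8
```

>>> {"fn": "apply_moves", "kwargs": {
  "increments": [
    {"offset":[0,0,-0.04],"angular":[0,-0.5,0],"fingers":0.3},
    {"offset":[0,0,-0.08],"angular":[0,-0.5,0],"fingers":0.87},
    {"offset":[0,0,-0.1],"angular":[0,-0.5,0],"fingers":0.87}
  ]
}}

```text
t: 12.1
tcp_pos: [0.4616, 0.0079, 0.1591]
tool_rot: [0.088, 0.996, -0.001, 0.002]
contact_force: [-0.3, -0.3, -0.0]
opening: 0.629
```

```bash
python3 - <<'E'
from h import *
go(417,-291,130,104.6)
E
```

```text
off [-0.0086 -0.302   0.0294] ang [ 0.08  0.25 65.26] pos [461.6   7.9 159.1] th 169.86 f [-0.3 -0.3 -0. ] op 0.629 t 12.1
```

>>> {"fn": "apply_moves", "kwargs": {
  "increments": [
    {"offset":[-0.001,-0.04,0.0],"angular":[0,0.2,8],"fingers":0.87},
    {"offset":[-0.003,-0.09,0.0],"angular":[0,0.2,16],"fingers":0.87},
    {"offset":[-0.004,-0.14,0.0],"angular":[0,0.2,24],"fingers":0.87},
    {"offset":[-0.005,-0.19,0.0],"angular":[0,0.2,32],"fingers":0.87},
    {"offset":[-0.007,-0.24,0.0],"angular":[0,0.2,40],"fingers":0.87},
    {"offset":[-0.008,-0.28,0.0],"angular":[0,0.2,48],"fingers":0.87},
    {"offset":[-0.009,-0.302,0.01],"angular":[0,0.2,56],"fingers":0.87},
    {"offset":[-0.009,-0.302,0.03],"angular":[0,0.2,65],"fingers":0.87}
  ]
}}

```text
t: 12.9
tcp_pos: [0.4181, -0.2955, 0.1307]
tool_rot: [0.611, 0.792, -0.0, 0.003]
contact_force: [0.2, 0.1, 0.6]
opening: 0.868
```

```bash
python3 - <<'E'
from h import *
go(417,-291,130,104.6)
im=env.snapshot('top')[:,:,::-1].copy(); cv2.imwrite('pics/t9r.png',im)
X=frame((468.5,6.5,32),-10.2,B)
cv2.imwrite('pics/t9.png',np.hstack([up(im,(265,190,315,260)),mark(im,'top',(265,190,315,260),X)]))
sd=env.snapshot('side')[:,:,::-1].copy(); cv2.imwrite('pics/s9r.png',sd);cv2.imwrite('pics/s9.png',up(sd,(330,130,410,190)))
cv2.imwrite('pics/s9b.png',mark(sd,'side',(255,190,335,250),X))
E
```

```text
off [0.0047 0.0001 0.0007] ang [0.2  0.26 0.09] pos [ 418.1 -295.5  130.7] th 104.69 f [0.2 0.1 0.6] op 0.868 t 12.9
```

View pics/t9.png

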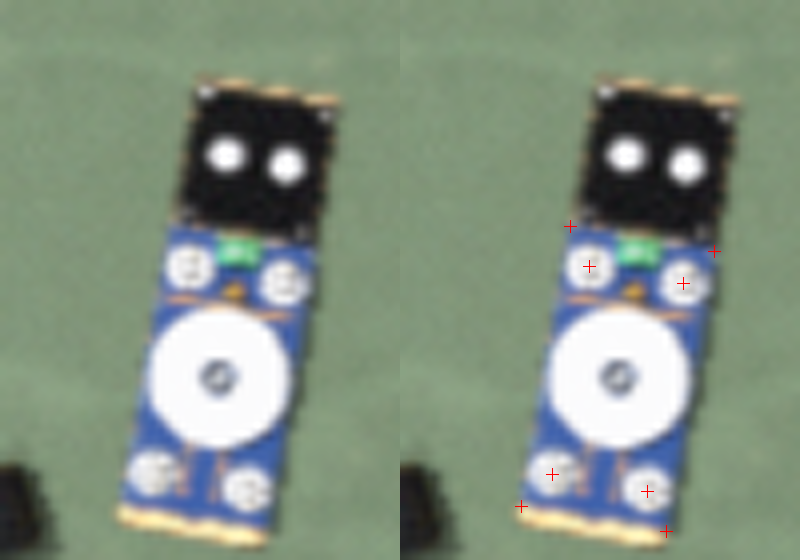

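View pics/s9.png

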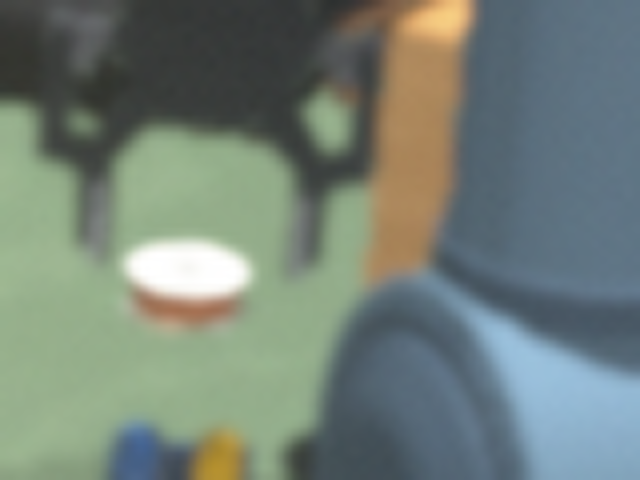

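View pics/s9b.png

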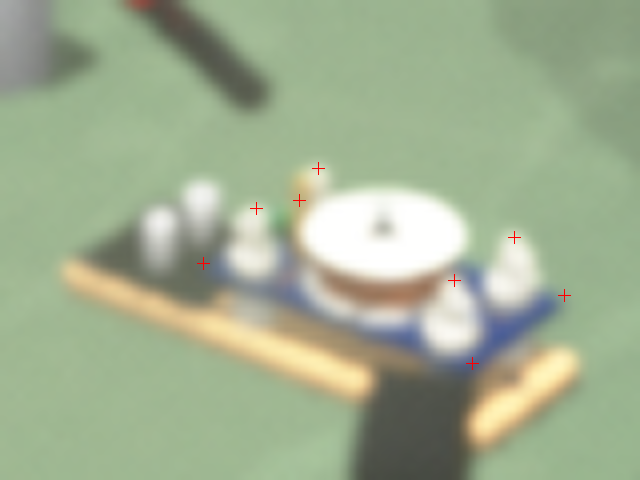

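>>> {"fn": "apply_moves", "kwargs": {
  "increments": [
    {"offset":[0.005,0,0.03],"angular":[0.2,0.2,0],"fingers":0.87},
    {"offset":[0.005,0,0.07],"angular":[0.2,0.2,0],"fingers":0.87},
    {"offset":[0.005,0,0.1],"angular":[0.2,0.2,0],"fingers":0.87},
    {"offset":[0.005,0,0.12],"angular":[0.2,0.2,0],"fingers":0.87},
    {"offset":[0.005,0,0.12],"angular":[0.2,0.2,0],"fingers":0.87},
    {"offset":[0.005,0,0.12],"angular":[0.2,0.2,0],"fingers":0.87}
  ]
}}

```text
t: 13.6
tcp_pos: [0.4149, -0.2852, 0.0072]
tool_rot: [0.606, 0.795, 0.001, -0.005]
contact_force: [0.2, -0.0, 0.1]
opening: 0.872
```

```bash
python3 - <<'E'
from h import *
go(417,-291,11,104.6)
sd=env.snapshot('side')[:,:,::-1].copy(); cv2.imwrite('pics/s10.png',up(sd,(330,150,410,210)))
E
```

```text
off [-0.0061  0.0005 -0.0039] ang [-0.26 -0.49  0.73] pos [ 414.9 -285.2    7.2] th 105.33 f [ 0.2 -0.   0.1] op 0.872 t 13.6
```

View pics/s10.png

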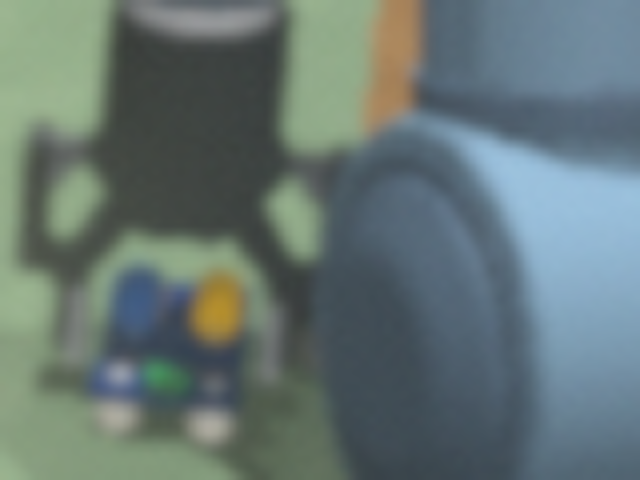

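>>> {"fn": "apply_moves", "kwargs": {
  "increments": [
    {"offset":[-0.006,0.001,-0.004],"angular":[-0.2,-0.4,0.6],"fingers":0.87},
    {"offset":[-0.006,0.001,-0.004],"angular":[-0.2,-0.4,0.6],"fingers":0.87},
    {"offset":[-0.006,0.001,-0.004],"angular":[-0.2,-0.4,0.6],"fingers":0.5},
    {"offset":[-0.006,0.001,-0.004],"angular":[-0.2,-0.4,0.6],"fingers":0.5},
    {"offset":[-0.006,0.001,-0.004],"angular":[-0.2,-0.4,0.6],"fingers":0.5},
    {"offset":[-0.006,0.001,-0.004],"angular":[-0.2,-0.4,0.6],"fingers":0.5},
    {"offset":[-0.006,0.001,-0.004],"angular":[-0.2,-0.4,0.6],"fingers":0.5}
  ]
}}

```text
t: 14.35
tcp_pos: [0.4188, -0.2923, 0.0139]
tool_rot: [0.611, 0.792, -0.0, 0.001]
contact_force: [-2.5, 1.8, 11.1]
opening: 0.695
```

```bash
python3 - <<'E'
from h import *
go(417,-291,11,104.6)
E
```

```text
off [ 0.0018 -0.0014  0.0029] ang [0.05 0.12 0.1 ] pos [ 418.8 -292.3   13.9] th 104.7 f [-2.5  1.8 11.1] op 0.695 t 14.35
```

>>> {"fn": "apply_moves", "kwargs": {
  "increments": [
    {"offset":[0,0,-0.005],"angular":[0,0,0],"fingers":0.5},
    {"offset":[0,0,-0.025],"angular":[0,0,0],"fingers":0.5},
    {"offset":[0,0,-0.06],"angular":[0,0,0],"fingers":0.5},
    {"offset":[0,0,-0.1],"angular":[0,0,0],"fingers":0.5},
    {"offset":[0,0,-0.135],"angular":[0,0,0],"fingers":0.5},
    {"offset":[0,0,-0.14],"angular":[0,0,0],"fingers":0.5},
    {"offset":[0,0,-0.14],"angular":[0,0,0],"fingers":0.5}
  ]
}}

```text
t: 15.05
tcp_pos: [0.4189, -0.2924, 0.1548]
tool_rot: [0.611, 0.792, -0.001, 0.002]
contact_force: [0.4, 0.1, -1.8]
opening: 0.691
```

```bash
python3 - <<'E'
from h import *
c,s=np.cos(np.radians(-10.2)),np.sin(np.radians(-10.2))
go(468.5+11*c,6.5+11*s,150,-10.2)
sd=env.snapshot('side')[:,:,::-1].copy(); cv2.imwrite('pics/s11.png',up(sd,(330,100,410,160)))
E
```

```text
off [0.2719 0.1339 0.004 ] ang [3.0000e-01 4.0000e-02 1.1491e+02] pos [ 418.9 -292.4  154.8] th 104.71 f [ 0.4  0.1 -1.8] op 0.691 t 15.05
```

View pics/s11.png

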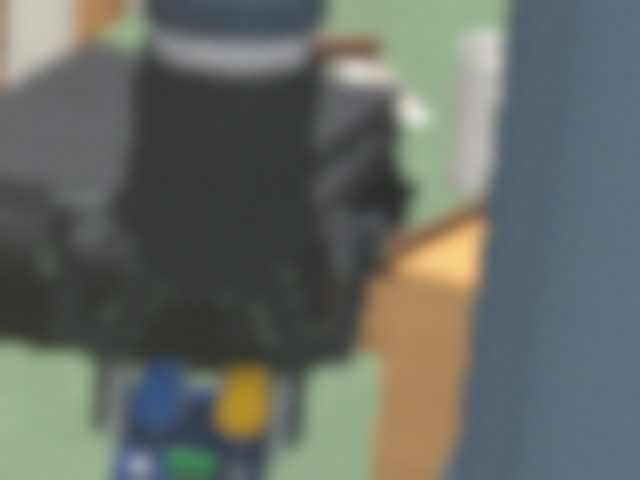

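>>> {"fn": "apply_moves", "kwargs": {
  "increments": [
    {"offset":[0.025,0.012,0.0],"angular":[0.3,0,8],"fingers":0.5},
    {"offset":[0.05,0.024,0.0],"angular":[0.3,0,16],"fingers":0.5},
    {"offset":[0.08,0.039,0.0],"angular":[0.3,0,24],"fingers":0.5},
    {"offset":[0.11,0.054,0.0],"angular":[0.3,0,32],"fingers":0.5},
    {"offset":[0.14,0.069,0.0],"angular":[0.3,0,40],"fingers":0.5},
    {"offset":[0.17,0.084,0.0],"angular":[0.3,0,48],"fingers":0.5},
    {"offset":[0.2,0.099,0.0],"angular":[0.3,0,56],"fingers":0.5},
    {"offset":[0.22,0.108,0.0],"angular":[0.3,0,64],"fingers":0.5}
  ]
}}

```text
t: 15.9
tcp_pos: [0.4651, -0.0488, 0.1501]
tool_rot: [0.938, 0.346, -0.004, -0.003]
contact_force: [-0.2, -0.5, -1.6]
opening: 0.688
```

```bash
python3 - <<'E'
from h import *
c,s=np.cos(np.radians(-10.2)),np.sin(np.radians(-10.2))
go(468.5+11*c,6.5+11*s,130,-10.2)
E
```

```text
off [ 0.0456 -0.0312  0.0201] ang [-0.3   0.48 50.66] pos [465.1 -48.8 150.1] th 40.46 f [-0.2 -0.5 -1.6] op 0.688 t 15.9
```

>>> {"fn": "apply_moves", "kwargs": {
  "increments": [
    {"offset":[0.01,-0.006,0.0],"angular":[-0.3,0.4,8],"fingers":0.5},
    {"offset":[0.02,-0.013,0.0],"angular":[-0.3,0.4,16],"fingers":0.5},
    {"offset":[0.03,-0.02,0.0],"angular":[-0.3,0.4,24],"fingers":0.5},
    {"offset":[0.04,-0.026,0.0],"angular":[-0.3,0.4,32],"fingers":0.5},
    {"offset":[0.046,-0.031,0.006],"angular":[-0.3,0.4,40],"fingers":0.5},
    {"offset":[0.046,-0.031,0.014],"angular":[-0.3,0.4,48],"fingers":0.5},
    {"offset":[0.046,-0.031,0.02],"angular":[-0.3,0.4,50.6],"fingers":0.5},
    {"offset":[0.046,-0.031,0.02],"angular":[-0.3,0.4,50.6],"fingers":0.5}
  ]
}}

```text
t: 16.7
tcp_pos: [0.4773, 0.0053, 0.1267]
tool_rot: [0.996, -0.088, -0.004, -0.0]
contact_force: [-0.6, -0.1, -1.7]
opening: 0.69
```

```bash
python3 - <<'E'
from h import *
c,s=np.cos(np.radians(-10.2)),np.sin(np.radians(-10.2))
go(468.5+11*c,6.5+11*s,120,-10.2)
E
```

```text
off [0.0021 0.0004 0.0067] ang [0.01 0.46 0.08] pos [477.3   5.3 126.7] th -10.12 f [-0.6 -0.1 -1.7] op 0.69 t 16.7
```

>>> {"fn": "apply_moves", "kwargs": {
  "increments": [
    {"offset":[0.002,0,0.006],"angular":[0,0.4,0.1],"fingers":0.5},
    {"offset":[0.002,0,0.006],"angular":[0,0.4,0.1],"fingers":0.5},
    {"offset":[0.002,0,0.006],"angular":[0,0.4,0.1],"fingers":0.5},
    {"offset":[0.002,0,0.006],"angular":[0,0.4,0.1],"fingers":0.5},
    {"offset":[0.002,0,0.006],"angular":[0,0.4,0.1],"fingers":0.5}
  ]
}}

```text
t: 17.2
tcp_pos: [0.4795, 0.0049, 0.121]
tool_rot: [0.996, -0.089, -0.0, 0.0]
contact_force: [-0.7, -0.5, -0.9]
opening: 0.694
```

```bash
python3 - <<'E'
from h import *
print(avgpose()); im=env.snapshot('top')[:,:,::-1].copy(); cv2.imwrite('pics/t12r.png',im);print(avgpose())
p,th=avgpose();a=np.radians(th);o=(p[0]-11*np.cos(a),p[1]-11*np.sin(a),p[2]+6.1)
X=frame(o,th,B[:4]+[(44,20,3),(44,-20,3),(-44,20,3),(-44,-20,3)]);b=(250,190,350,265)
cv2.imwrite('pics/t12.png',mark(im,'top',b,X))
sd=env.snapshot('side')[:,:,::-1].copy(); cv2.imwrite('pics/s12r.png',sd);cv2.imwrite('pics/s12.png',mark(sd,'side',(255,160,335,220),X))
E
```

```text
(array([479.5,   4.9, 121. ]), -10.22)
(array([479.5,   4.9, 121. ]), -10.22)
```

View pics/t12.png

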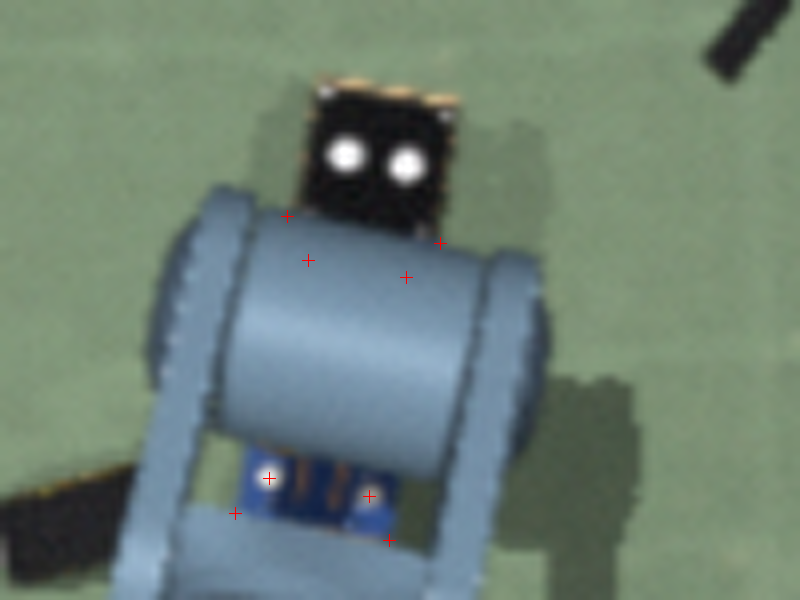

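View pics/s12.png

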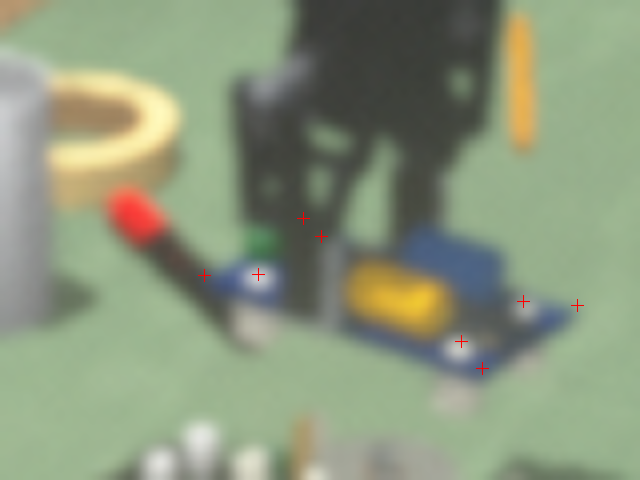

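```bash
python3 - <<'E'
from h import *
im=cv2.imread('pics/t12r.png'); t9=cv2.imread('pics/t9r.png');t0=cv2.imread('pics/top0.png')
def pose(r,sx):
    d=r[0]-r[1];yaw=np.degrees(np.arctan2(-d[0],d[1]));m=(r[0]+r[1])/2;a=np.radians(yaw);return np.round(r,1).tolist(),round(yaw,2),m-sx*44*np.array([np.cos(a),np.sin(a)])
print("high held",pose([wcirc(im,p,.129,2.2,110)[1] for p in((283.1,249.3),(295.8,251.4))],-1))
q=[wcirc(t9,p,.044)[1] for p in((288.2,223),(299.9,225))];r=[wcirc(t9,p,.044)[1] for p in((283.7,249),(295.5,251))]
print("low front",pose(q,1),"rear",pose(r,-1),"mean",np.mean(q+r,0))
print("coil bore",)
print("high at start",np.mean([wcirc(t0,p,.022,2.2,110)[1] for p in((393.7,241.6),(368.8,248.4),(396.7,253.3),(371.75,259.6))],0))
E
```

```text
high held ([[429.5, 34.9], [421.2, -5.4]], np.float64(-11.6), array([468.47605079,   5.88739973]))
low front ([[515.3, 18.4], [508.0, -20.9]], np.float64(-10.55), array([468.34575938,   6.79957242])) rear ([[429.4, 34.0], [422.4, -5.3]], np.float64(-10.13), array([469.18105778,   6.62426038])) mean [468.73440389   6.55289976]
coil bore
high at start [ 419.73845047 -303.07511647]
```

```bash
python3 - <<'E'
from h import *
go(479.9,4.5,78,-10.25)
E
```

```text
off [0.0005 0.0003 0.043 ] ang [0.02 0.03 0.03] pos [479.5   4.9 121. ] th -10.22 f [ 0.  -0.3 -1.5] op 0.691 t 17.3
```

>>> {"fn": "apply_moves", "kwargs": {
  "increments": [
    {"offset":[0.0005,0.0003,0.015],"angular":[0,0,0],"fingers":0.5},
    {"offset":[0.0005,0.0003,0.03],"angular":[0,0,0],"fingers":0.5},
    {"offset":[0.0005,0.0003,0.04],"angular":[0,0,0],"fingers":0.5},
    {"offset":[0.0005,0.0003,0.043],"angular":[0,0,0],"fingers":0.5},
    {"offset":[0.0005,0.0003,0.043],"angular":[0,0,0],"fingers":0.5},
    {"offset":[0.0005,0.0003,0.043],"angular":[0,0,0],"fingers":0.5}
  ]
}}

```text
t: 17.9
tcp_pos: [0.4804, 0.0044, 0.0786]
tool_rot: [0.996, -0.089, 0.0, 0.0]
contact_force: [0.4, -0.3, -0.8]
opening: 0.689
```

```bash
python3 - <<'E'
from h import *
print(avgpose(),env.read_state()["contact_force"]); im=env.snapshot('top')[:,:,::-1].copy(); cv2.imwrite('pics/t13r.png',im)
b=(260,235,310,265);cv2.imwrite('pics/t13.png',up(im,b,16))
sd=env.snapshot('side')[:,:,::-1].copy(); cv2.imwrite('pics/s13r.png',sd);cv2.imwrite('pics/s13.png',up(sd,(255,175,335,235)))
r=[wcirc(im,p,.087,2.2,110) for p in((283.1,249.3),(295.6,251.4))];print(r)
m=(r[0][1]+r[1][1])/2;print(m, "vs 425.9 14.35")
E
```

```text
(array([480.4,   4.4,  78.6]), -10.22) [ 0.39015209 -0.25008156 -0.79749285]
[(array([283.37453165, 248.48828155]), array([430.64339983,  34.43485459])), (array([295.71519796, 250.75383142]), array([423.03475493,  -5.8540865 ]))]
[426.83907738  14.29038405] vs 425.9 14.35
```

View pics/t13.png

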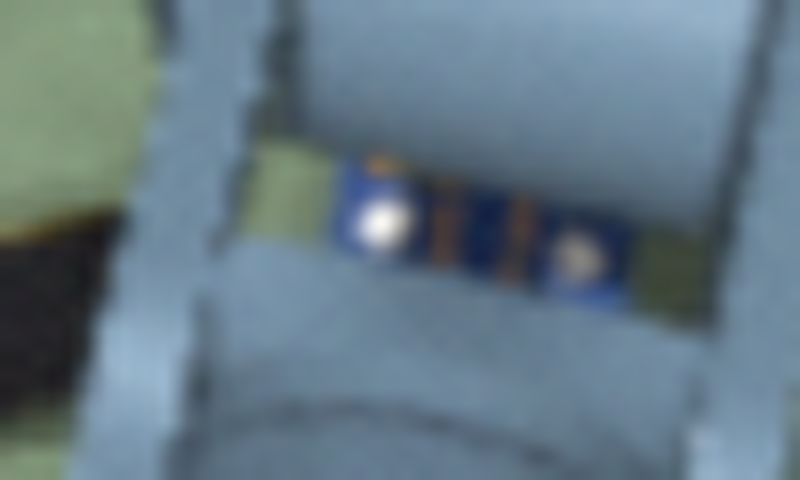

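View pics/s13.png

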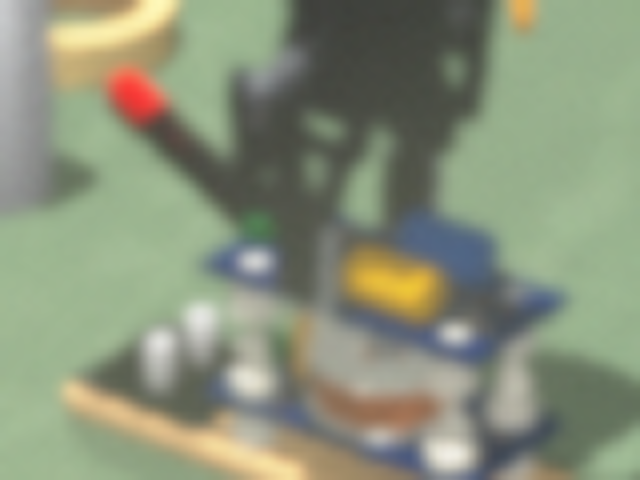

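>>> {"fn": "apply_moves", "kwargs": {
  "increments": [
    {"offset":[-0.0006,0,0.003],"angular":[0,0,0],"fingers":0.5},
    {"offset":[-0.0006,0,0.006],"angular":[0,0,0],"fingers":0.5},
    {"offset":[-0.0006,0,0.008],"angular":[0,0,0],"fingers":0.5},
    {"offset":[-0.0006,0,0.009],"angular":[0,0,0],"fingers":0.5},
    {"offset":[-0.0006,0,0.01],"angular":[0,0,0],"fingers":0.5},
    {"offset":[-0.0006,0,0.01],"angular":[0,0,0],"fingers":0.5}
  ]
}}

```text
t: 18.6
tcp_pos: [0.4798, 0.0045, 0.0686]
tool_rot: [0.996, -0.089, 0.0, 0.0]
contact_force: [-0.3, -0.3, -1.0]
opening: 0.691
```

```bash
python3 - <<'E'
from h import *
go(479.8,4.4,56,-10.25)
sd=env.snapshot('side')[:,:,::-1].copy(); cv2.imwrite('pics/s14r.png',sd);cv2.imwrite('pics/s14.png',up(sd,(255,185,335,245)))
E
```

```text
off [-0.      0.0001  0.0126] ang [ 0.02 -0.04  0.03] pos [479.8   4.5  68.6] th -10.22 f [-0.3 -0.3 -1. ] op 0.691 t 18.6
```

View pics/s14.png

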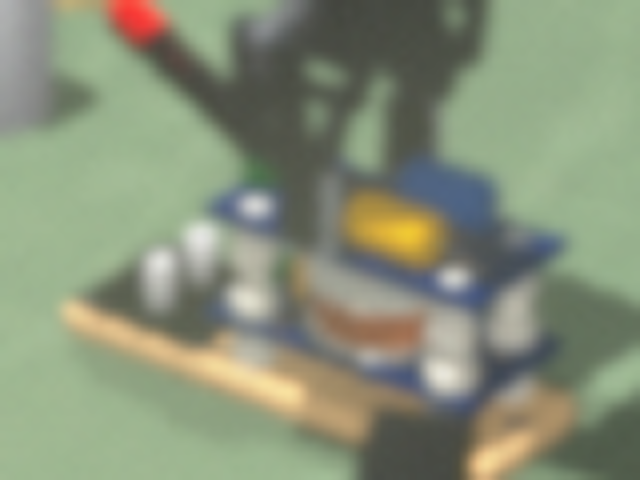

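The feet are over the stud noses with no contact force. The upper foot at (255,255) sits straight over the lower spacer at (252,300). Pressing down.

>>> {"fn": "apply_moves", "kwargs": {
  "increments": [
    {"offset":[0,0,0.002],"angular":[0,0,0],"fingers":0.5},
    {"offset":[0,0,0.004],"angular":[0,0,0],"fingers":0.5},
    {"offset":[0,0,0.006],"angular":[0,0,0],"fingers":0.5},
    {"offset":[0,0,0.008],"angular":[0,0,0],"fingers":0.5}
  ]
}}

```text
t: 19.05
tcp_pos: [0.4818, 0.0041, 0.0623]
tool_rot: [0.996, -0.089, 0.002, 0.0]
contact_force: [-0.3, 0.2, 8.0]
opening: 0.689
```

>>> {"fn": "apply_moves", "kwargs": {
  "increments": [
    {"offset":[0,0,0.002],"angular":[0,0,0],"fingers":0.5},
    {"offset":[0,0,0.004],"angular":[0,0,0],"fingers":0.5},
    {"offset":[0,0,0.006],"angular":[0,0,0],"fingers":0.5}
  ]
}}

```text
t: 19.35
tcp_pos: [0.4808, 0.0043, 0.0559]
tool_rot: [0.996, -0.089, 0.001, 0.0]
contact_force: [-9.5, 2.6, 20.6]
opening: 0.69
```

```bash
python3 - <<'E'
from h import *
go(479.8,4.4,56,-10.25)
E
```

```text
off [-0.001   0.0001 -0.0001] ang [ 0.02 -0.11  0.05] pos [480.8   4.3  55.9] th -10.2 f [-9.5  2.6 20.6] op 0.69 t 19.35
```

>>> {"fn": "apply_moves", "kwargs": {
  "increments": [
    {"offset":[0,0,0],"angular":[0,0,0],"fingers":0.88},
    {"offset":[0,0,0],"angular":[0,0,0],"fingers":0.88},
    {"offset":[0,0,0],"angular":[0,0,0],"fingers":0.88},
    {"offset":[0,0,-0.02],"angular":[0,0,0],"fingers":0.88},
    {"offset":[0,0,-0.06],"angular":[0,0,0],"fingers":0.88},
    {"offset":[0,0,-0.09],"angular":[0,0,0],"fingers":0.25},
    {"offset":[0,0,-0.09],"angular":[0,0,0],"fingers":0.25}
  ]
}}

```text
t: 20.05
tcp_pos: [0.4843, 0.0036, 0.1511]
tool_rot: [0.996, -0.089, 0.006, 0.001]
contact_force: [0.6, -0.4, 0.7]
opening: 0.556
```

```bash
python3 - <<'E'
from h import *
c,s=np.cos(np.radians(-10.2)),np.sin(np.radians(-10.2))
go(468.7-13*c,6.5-13*s,100,-10.2)
sd=env.snapshot('side')[:,:,::-1].copy(); cv2.imwrite('pics/s15r.png',sd)
X=frame((468.7,6.5,62),-10.2,B[:4]+[(44,20,3),(44,-20,3),(-44,20,3),(-44,-20,3)])
cv2.imwrite('pics/s15.png',mark(sd,'side',(255,185,335,245),X))
E
```

```text
off [-0.0295 -0.0001  0.0507] ang [ 0.05 -0.72 -0.  ] pos [484.3   3.6 151.1] th -10.2 f [ 0.6 -0.4  0.7] op 0.556 t 20.05
```

View pics/s15.png

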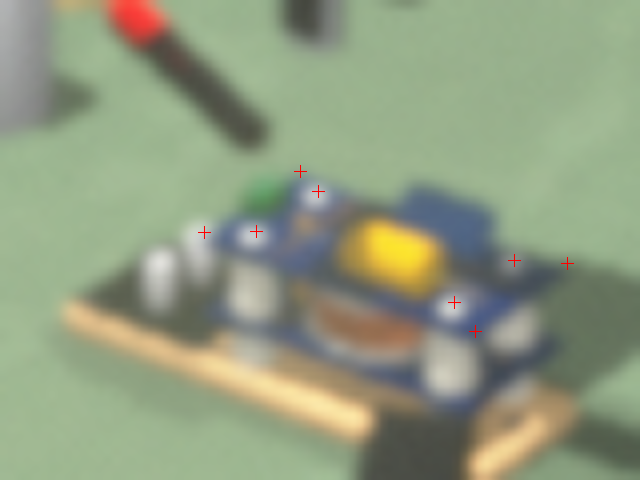

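>>> {"fn": "apply_moves", "kwargs": {
  "increments": [
    {"offset":[-0.029,0,0.0],"angular":[0,-0.5,0],"fingers":0.25},
    {"offset":[-0.029,0,0.02],"angular":[0,-0.5,0],"fingers":0.25},
    {"offset":[-0.029,0,0.045],"angular":[0,-0.5,0],"fingers":0.25},
    {"offset":[-0.029,0,0.056],"angular":[0,-0.5,0],"fingers":0.25},
    {"offset":[-0.029,0,0.056],"angular":[0,-0.5,0],"fingers":0.25},
    {"offset":[-0.029,0,0.056],"angular":[0,-0.5,0],"fingers":0.25}
  ]
}}

```text
t: 20.7
tcp_pos: [0.4547, 0.0089, 0.0923]
tool_rot: [0.996, -0.089, -0.001, 0.0]
contact_force: [0.4, -0.0, 0.4]
opening: 0.251
```

```bash
python3 - <<'E'
from h import *
c,s=np.cos(np.radians(-10.2)),np.sin(np.radians(-10.2))
go(468.7-13*c,6.5-13*s,85,-10.2)
E
```

```text
off [ 0.0013 -0.0001  0.0073] ang [ 0.04  0.07 -0.01] pos [454.7   8.9  92.3] th -10.21 f [ 0.4 -0.   0.4] op 0.251 t 20.7
```

>>> {"fn": "apply_moves", "kwargs": {
  "increments": [
    {"offset":[0,0,0.003],"angular":[0,0,0],"fingers":0.25},
    {"offset":[0,0,0.005],"angular":[0,0,0],"fingers":0.25},
    {"offset":[0,0,0.007],"angular":[0,0,0],"fingers":0.25},
    {"offset":[0,0,0.008],"angular":[0,0,0],"fingers":0.25},
    {"offset":[0,0,0.009],"angular":[0,0,0],"fingers":0.25}
  ]
}}

```text
t: 21.2
tcp_pos: [0.455, 0.0089, 0.085]
tool_rot: [0.996, -0.089, -0.001, 0.0]
contact_force: [-8.9, 1.4, 19.9]
opening: 0.248
```

>>> {"fn": "apply_moves", "kwargs": {
  "increments": [
    {"offset":[0,0,-0.02],"angular":[0,0,0],"fingers":0.0},
    {"offset":[0.02,0,-0.02],"angular":[0,0,0],"fingers":0.0},
    {"offset":[0.032,0,-0.02],"angular":[0,0,0],"fingers":0.0},
    {"offset":[0.032,0,-0.02],"angular":[0,0,0],"fingers":0.0},
    {"offset":[0.032,0,-0.01],"angular":[0,0,0],"fingers":0.0},
    {"offset":[0.032,0,0.0],"angular":[0,0,0],"fingers":0.0},
    {"offset":[0.032,0,0.01],"angular":[0,0,0],"fingers":0.0},
    {"offset":[0.032,0,0.015],"angular":[0,0,0],"fingers":0.0}
  ]
}}

```text
t: 22.0
tcp_pos: [0.4849, 0.0035, 0.0678]
tool_rot: [0.996, -0.089, -0.003, 0.0]
contact_force: [0.1, 1.2, 0.1]
opening: 0.002
```

```bash
python3 - <<'E'
from h import *
c,s=np.cos(np.radians(-10.2)),np.sin(np.radians(-10.2))
go(468.7+19*c,6.5+19*s,64,-10.2)
E
```

```text
off [ 0.0025 -0.      0.0038] ang [0.04 0.3  0.01] pos [484.9   3.5  67.8] th -10.19 f [0.1 1.2 0.1] op 0.002 t 22.0
```

>>> {"fn": "apply_moves", "kwargs": {
  "increments": [
    {"offset":[0.003,0,0.0],"angular":[0,0.2,0],"fingers":0.0},
    {"offset":[0.003,0,0.002],"angular":[0,0.2,0],"fingers":0.0},
    {"offset":[0.003,0,0.004],"angular":[0,0.2,0],"fingers":0.0},
    {"offset":[0.003,0,0.005],"angular":[0,0.2,0],"fingers":0.0},
    {"offset":[0.003,0,0.006],"angular":[0,0.2,0],"fingers":0.0}
  ]
}}

```text
t: 22.5
tcp_pos: [0.4883, 0.0029, 0.0639]
tool_rot: [0.996, -0.089, -0.001, 0.0]
contact_force: [-10.5, 1.5, 22.0]
opening: 0.0
```

The front contact is at 63.9 mm against 64 mm for home, under 20 N. Retreating and checking.

>>> {"fn": "apply_moves", "kwargs": {
  "increments": [
    {"offset":[0,0,-0.04],"angular":[0,0,0],"fingers":0.0},
    {"offset":[0,0,-0.09],"angular":[0,0,0],"fingers":0.0},
    {"offset":[0,0,-0.13],"angular":[0,0,0],"fingers":0.0},
    {"offset":[-0.04,0.04,-0.14],"angular":[0,0,0],"fingers":0.0},
    {"offset":[-0.05,0.09,-0.14],"angular":[0,0,0],"fingers":0.0},
    {"offset":[-0.05,0.14,-0.14],"angular":[0,0,0],"fingers":0.0},
    {"offset":[-0.05,0.19,-0.14],"angular":[0,0,0],"fingers":0.0},
    {"offset":[-0.05,0.23,-0.14],"angular":[0,0,0],"fingers":0.0}
  ]
}}

```text
t: 23.3
tcp_pos: [0.3982, -0.2166, 0.205]
tool_rot: [0.996, -0.089, -0.0, 0.001]
contact_force: [0.9, -0.1, -0.1]
opening: -0.002
```

>>> {"fn": "apply_moves", "kwargs": {
  "increments": [
    {"offset":[0,0.01,0],"angular":[0,0,0],"fingers":0.0},
    {"offset":[0,0.01,0],"angular":[0,0,0],"fingers":0.0},
    {"offset":[0,0.01,0],"angular":[0,0,0],"fingers":0.0}
  ]
}}

```text
t: 23.6
tcp_pos: [0.3966, -0.2256, 0.2049]
tool_rot: [0.996, -0.089, -0.0, 0.001]
contact_force: [-0.2, 0.4, -0.5]
opening: 0.003
```

```bash
python3 - <<'E'
from h import *
print(env.read_state()["tcp_pos"],env.read_state()["joint_velocities"].round(3))
im=env.snapshot('top')[:,:,::-1].copy();cv2.imwrite('pics/t16r.png',im)
sd=env.snapshot('side')[:,:,::-1].copy()
X=frame((468.7,6.5,62),-10.2,B[:4]+[(44,20,3),(44,-20,3),(-44,20,3),(-44,-20,3)])
cv2.imwrite('pics/f.png',np.hstack([mark(im,'top',(265,190,315,260),X,8)[:480],cv2.resize(mark(sd,'side',(255,185,335,245),X,8),(400,300))[:480].copy() if 0 else mark(sd,'side',(270,190,320,250),X,8)]))
print("high",[wcirc(im,p,.065,2.2,110)[1] for p in proj('top',X[4:])],np.mean([wcirc(im,p,.065,2.2,110)[1] for p in proj('top',X[4:])],0))
cv2.imwrite('pics/t16.png',im)
E
```

```text
[ 0.39659383 -0.22562622  0.20491772] [ 0.024 -0.007  0.01  -0.001 -0.002 -0.001]
high [array([516.63714027,  17.7984366 ]), array([509.17797125, -21.50035664]), array([430.39772212,  33.93530249]), array([422.64017224,  -6.1062456 ])] [469.71325147   6.03178421]
```

View pics/f.png

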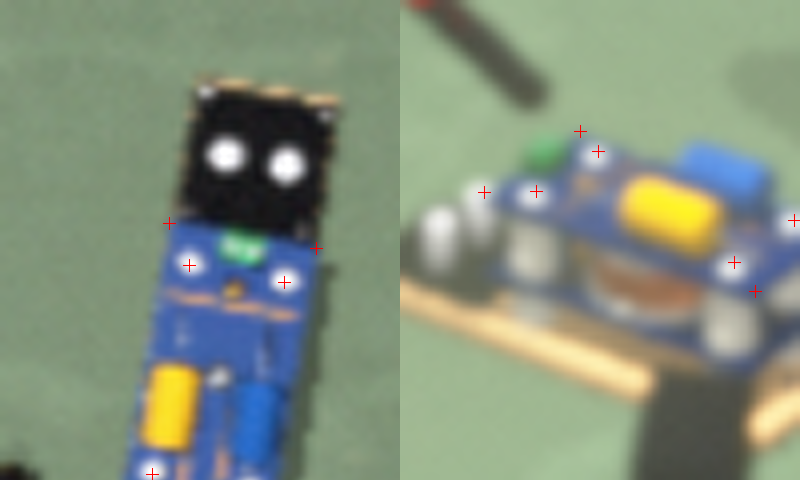

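View pics/t16.png

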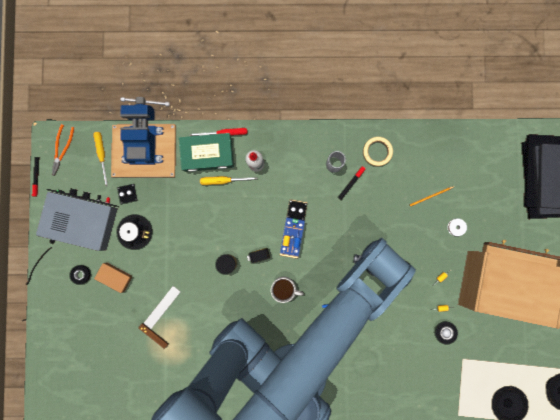

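```bash
python3 -c "
from rig import env
print(env.sign_off(), env.read_state()['t'])"
```

```text
the job is handed in; nothing more can be done
the job is handed in; nothing more can be done
```

I pressed the low-pass board home on the carrier and the high-pass board home on its studs. Both green strips face the binding posts. I let go of everything and handed the job in at about 24 s; the sign-off gives no verdict.

**Seated height:** after releasing each board I pressed it again at two places along its length.

| Board | Where pressed | Contact height | Height if home | Push |
|---|---|---|---|---|
| Low-pass | front of coil | 55.7 mm | 56 mm | 26 N |
| Low-pass | rear of coil | 55.7 mm | 56 mm | 31 N |
| High-pass | both capacitors | 85.0 mm | 85 mm | 20 N |
| High-pass | bare board near the strip | 63.9 mm | 64 mm | 22 N |

**Sideways:** the final top picture puts the high-pass board about 1.0 mm and 0.5 mm off the low-pass board. That is inside the 2.5 mm limit and close to the measuring noise.

**Disagreed or not checked:**
- **Yaw:** one camera reading of the held high-pass board gave a yaw of -11.6°. The gripper's yaw was -10.2°, and I trusted that. The board went on without binding.
- **Bystanders:** in the last picture the tin, tape measure and glue bottle stand where they were. The arm hid the tweeter, so I did not check it at the end; I felt no unexpected contact near it.

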